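Strip the V-block inspection set-up and put each piece away

ROBOT

A 7-joint arm with a two-finger parallel gripper is mounted at the origin on the work surface. World frame = base frame: x ahead of the robot, y to its left, z up, the work surface at z = 0. Lengths are in m, angles in rad, forces in N, time in s.
With the tool pointing down it reaches from about 0.4 to 0.85 m from the base axis. Payload 6.9 kg.
Tool frame: the origin (TCP) lies at the very end of the fingers, on their centre line; the grasp point (between the pads) lies 19 mm behind it (robot.tcp_to_grasp is the distance from the TCP to the grasp point, in m); z points along the fingers, x is the direction in which the jaws open and shut, and the axes are right-handed (so a half turn about z gives the same grasp; the last joint's range is limited). The gripper opens to 85 mm and grips with 20 to 120 N. Pads are 22 mm wide; open, the fingers measure 114 mm over their backs; the gripper's body (76 mm by 85 mm) begins 54 mm behind the grasp point. The pads swing forward as they close: fully open they stand 13 mm farther back than shut.
Start: joints at [-1.038, 0.507, -0.238, 1.5, 0.126, 1.149, -0.155], TCP at [0.259, 0.569, 0.206] pointing down, gripper open.
Joint ranges: [-3.08, 3.08], [-0.24, 2.05], [-1.43, 1.35], [0, 2.5], [-1.52, 4.66], [0.17, 1.96], [-2.89, 2.89]. Speed limits (rad/s): [2.39, 2.39, 3.14, 3.14, 3.14, 3.14, 3.14].

INTERFACE

Orientations are given as a rotation vector (axis times angle).
In Python, from station import readout, viewer, robot gives the robot as it stands.
- The arm moves only by the tool carry_out, never from a script. Its argument "motion" is a list of rows, each a list of 6 numbers: the shift along the tool's x, y, z in m, then the turn, a rotation vector about the tool's x, y, z in rad. A call has 1 to 10 rows; each row is the pose to reach, as a shift and turn from the pose measured when the call began, along the tool's axes at that moment; what a row does not reach only later rows make up. A row lasts 1/10 s, in which the tool goes at most 50 mm and 8.59 degrees, less where a joint would pass 70% of its speed; a pose out of reach is approached as far as the arm can. A call with a gripper value outside its range is refused whole. "gripper" is the finger opening in m, from 0 to 0.0854, set as the call begins (left out, the last holds). The fingers move at their own pace and stop on an object; "grip_force" is the grip in N (left out, the last holds). Time passes only in rows, so rows that repeat a pose let the fingers close. It gives the time, the measured TCP pose, the force and the opening at its end, in the units of the state.
- readout.read_state(): the state, without advancing time (a new reading comes with each control period).
- viewer.get_image(name): name is "scene" or "top" or "wrist"; returns the picture (420x560x3 uint8, red, green, blue); there is no depth.
- viewer.calibration(name): a dict with "intrinsics" (3x3 intrinsics, pixels), "xyz" and "attitude" of the camera in the world. Camera axes: x right, y down, z forward; pixel columns grow to the right and rows downward; lengths in m; the calibration is good to about 2 mm. A picture is of the moment at which its call begins: read the wrist's pose just before it. calibration takes no time and is no camera call; for the wrist camera it gives the pose at the moment of the call.
- robot.close_job(): hands the job in, once; it reports no verdict.
The state is a dict: "time": time; "joints": joint angles; "joint_velocities": joint speeds; "joint_torque": joint torques, N m; "eef_pos": TCP position; "ee_rot": TCP orientation; "contact_force": force on the tool from outside, world axes, zero at the start; "wrist_torque": the same for the moment, N m; "grip_width": finger opening in m.
Only numpy, scipy, OpenCV 4.12 (cv2) and the standard library are available. Lean on these libraries where they do the work, as an engineer would, in place of code of your own. Each camera call takes 0.05 s, during which the arm holds its last target.

TASK

The bush has been measured: take the stack on the granite plate apart and put everything away. Lay the bush in the empty groove of the wooden rack, about half-way along it and without shifting the bush already there, stand the V-block vee upward in its case (the smaller recess) and the riser block flat in its own case (the larger recess), and put the wooden cover over the V-block's case so that it is fully down all round. Set each piece down, do not drop it, and leave everything released and still.

Things in the scene. Friction and masses are not known exactly. Their poses are not given: they have to be found in the camera images.
- bush_c (a point): The measured bush: plain bronze cylinder, 34 mm diameter, 44 mm long, 17 mm bore, lying on its side in the vee on top of the stack. Point: its centre, on its axis; x runs along its length (it may be rolled about x by any angle). Its axis is 11.5 mm above the top of the V-block. About 0.26 kg.
- vblock_c (a point): The bright steel V-block, standing on the riser block: 56 mm long (x, along the vee), 50 mm wide (y), 38 mm high (z up), with a 90 degree vee 25 mm wide and 12.5 mm deep along its top; upright sides at y = +-25 mm, flat above 17 mm from the underside. Point: centre of its 56 x 50 x 38 mm envelope, 19 mm above its underside. About 0.7 kg.
- riser_c (a point): The riser block: grey cast-iron box parallel, 82 mm long (x), 62 mm wide (y), 40 mm high (z up), hollow and open at its two x ends, solid flat sides at y = +-31 mm. Bottom of the stack, on the granite plate. Point: its centre, 20 mm above its underside. About 0.76 kg.
- cover_handle (a point): Wooden cover of the V-block's case, standing on the bench, open side down: a hood 108 (x) x 102 (y) x 50 mm outside, 98 x 92 x 44 mm inside, with a dark wooden bar handle on top, 60 mm long (x), 16 mm wide (y), 28 mm high. Point: centre of the bar handle, 14 mm above the hood's top, 64 mm above its lower edge. About 0.24 kg.
- vcase: V-block's case, fixed: wooden board 120 x 114 x 8 mm with a rim 8 mm high, 5 mm thick round the smaller recess, 72 (x) x 66 (y) mm. V-block stands in it, its length along x. The cover goes over the rim (8 mm play each way, handle along x) and rests on the board; it goes down only if the V-block stands flat. Origin: underside centre, on the bench; recess floor and board top z = 8 mm, rim top 16 mm.
- risercase: Riser block's case, fixed, no cover: wooden board 118 x 98 x 8 mm with a rim 8 mm high, 6 mm thick round the larger recess, 98 (x) x 78 (y) mm. The riser stands in it with its 82 mm along x. Origin: underside centre, on the bench; recess floor at z = 8 mm, rim top 16 mm.
- groove (a point): Empty groove of the fixed wooden bush rack: a block 64 (x) x 124 (y) x 30 mm high with two vee grooves along x, 62 mm apart, each 25 mm wide, 12.5 mm deep; the other one, towards +y, holds a bush. Point: where the centre of a bush lying half-way along this groove belongs, 11.5 mm above the rack's top, 41.5 mm above the bench; x runs along the groove, z up.
- bush2_c (a point): A second bush, the same as the first, already lying in the other groove of the rack; it stays there. Point: its centre.
- plate: The black granite surface plate, 230 mm (x) x 190 mm (y), fixed; the stack stands on it. Origin: centre of its underside, on the bench; its top is 45 mm above the bench.
Mind the look-alikes: they are no part of the job. Leave any purple look-alike of the part that bears cover_handle alone.

How it is judged:
At the end, for the whole second after the job is handed in: Bush seated along the empty groove (13 mm along it, 6 mm across); V-block vee up, flat on the smaller recess's floor; riser flat on the larger one's (each within 14 mm of its centre); cover over the V-block's case within 14 mm, fully down (4 mm, 0.06 rad); all at rest (x of bush_c in the frame of groove between -0.013 and 0.013 m and y of bush_c in the frame of groove between -0.006 and 0.006 m and z of bush_c in the frame of groove between -0.004 and 0.004 m and angle between the x axis of bush_c and the x axis of groove, either way round below 0.15 rad and horizontal distance between each of vblock_c, cover_handle and vcase below 0.014 m and z of vblock_c in the frame of vcase between 0.022 and 0.031 m and angle between each of vblock_c, riser_c's own z axis and vertical below 0.08 rad and horizontal distance between riser_c and risercase below 0.014 m and z of riser_c in the frame of risercase between 0.023 and 0.032 m and z of cover_handle in the frame of vcase between 0.068 and 0.0755 m and angle between cover_handle's own z axis and vertical below 0.06 rad and linear speed of each of bush, vblock, riser, cover below 0.02 m/s); the robot touches nothing.
It fails at once if the other bush, already in the rack, is shifted by more than 12 mm (distance of bush2_c from where it was at the start of the episode above 0.012 m).
It fails at once if the bush is dropped: it falls free of the fingers at more than 0.65 m/s (a fall of over about 20 mm) (linear speed of bush above 0.65 m/s and contact force between bush and the fingers below 0.05 N).
It fails at once if the V-block is dropped: it falls free of the fingers at more than 0.65 m/s (a fall of over about 20 mm) (linear speed of vblock above 0.65 m/s and contact force between vblock and the fingers below 0.05 N).
It fails at once if the riser block is dropped: it falls free of the fingers at more than 0.65 m/s (a fall of over about 20 mm) (linear speed of riser above 0.65 m/s and contact force between riser and the fingers below 0.05 N).
It fails at once if the cover is dropped: it falls free of the fingers at more than 0.65 m/s (a fall of over about 20 mm) (linear speed of cover above 0.65 m/s and contact force between cover and the fingers below 0.05 N).
It also fails if it takes over 109 s, if anything falls off the work surface, if the arm or the gripper's body presses on something with over 40 N, if the wrist force passes 120 N, or if a joint passes its speed limit or range.

## Working session

There is one attempt and no reset: what is moved stays moved. The work goes in short steps, Python scripts to look and compute and a tool call to move; the robot and the scene stay as the last step left them, time stands still between calls to the robot, and variables do not carry over. Pictures are saved under pics/ and viewed, and the job is handed in when it is done.

Besides the shell and the picture viewer there is one more tool, called after "Request:" by a JSON object that holds its "fn" and its "kwargs", one argument or row to a line. carry_out: Moves the arm, as the interface text tells. Its arguments: {"type":"object","properties":{"motion":{"type":"array","items":{"type":"array","items":{"type":"number"}}},"gripper":{"type":"number"},"grip_force":{"type":"number"}},"required":["motion"]}

```bash
ls -la; mkdir -p pics
python3 - <<'E'
from station import readout, viewer, robot
import cv2, numpy as np
s=readout.read_state()
for k,v in s.items(): print(k,np.round(v,4))
for n in ["scene","top","wrist"]:
    c=viewer.calibration(n); print(n,c)
    cv2.imwrite(f"pics/{n}0.png",viewer.get_image(n)[:,:,::-1])
print([a for a in dir(robot) if a[0]!='_'], robot.tcp_to_grasp)
E
```

```text
total 12
drwxr-xr-x  3 agent agent 4096 Dec  6 23:44 .
drwxr-xr-x 23 root  root  4096 Dec  6 23:44 ..
drwxr-xr-x  2 agent agent 4096 Dec  6 23:44 pics
time 0.0
joints [-1.0375  0.5084 -0.2375  1.5011  0.1257  1.1489 -0.1547]
joint_velocities [-0.0002  0.0006 -0.0003  0.0012  0.0021  0.0002 -0.0006]
joint_torque [ 5.00000e-04 -6.20587e+01 -2.18710e+00 -2.49660e+01  1.25000e-02
  1.21000e-02  0.00000e+00]
eef_pos [0.2592 0.5682 0.2053]
ee_rot [ 2.6415e+00  1.6988e+00 -2.3000e-03]
contact_force [-0.0087 -0.2054 -0.4444]
wrist_torque [ 0.0083 -0.0081  0.0126]
grip_width 0.0855
scene {'intrinsics': array([[471.82394811,   0.        , 282.46817047],
       [  0.        , 471.82394811, 216.96371339],
       [  0.        ,   0.        ,   1.        ]]), 'xyz': array([1.2702241 , 0.69226558, 0.93307163]), 'attitude': array([-0.97941432, -2.3516706 ,  1.18580892])}
top {'intrinsics': array([[397.32876988,   0.        , 275.31912974],
       [  0.        , 397.32876988, 206.91171047],
       [  0.        ,   0.        ,   1.        ]]), 'xyz': array([ 0.34346116, -0.10793933,  1.09123816]), 'attitude': array([-2.14265691,  2.10859473, -0.17920024])}
wrist {'intrinsics': array([[295.21454603,   0.        , 275.83274253],
       [  0.        , 295.21454603, 209.48383072],
       [  0.        ,   0.        ,   1.        ]]), 'xyz': array([0.18167278, 0.60455508, 0.3742984 ]), 'attitude': array([2.39576871, 1.54043319, 0.2590858 ])}
['Unreachable', 'close_job', 'tcp_to_grasp'] 0.0187
```

View pics/scene0.png

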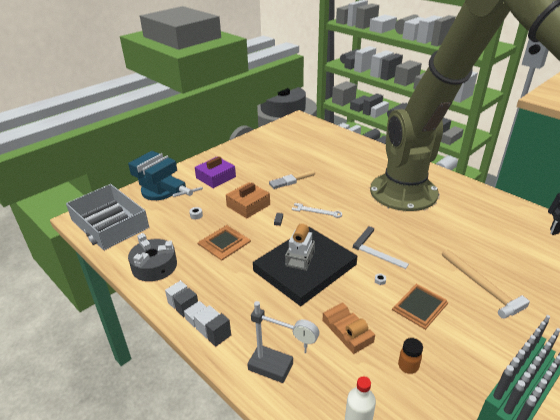

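View pics/top0.png

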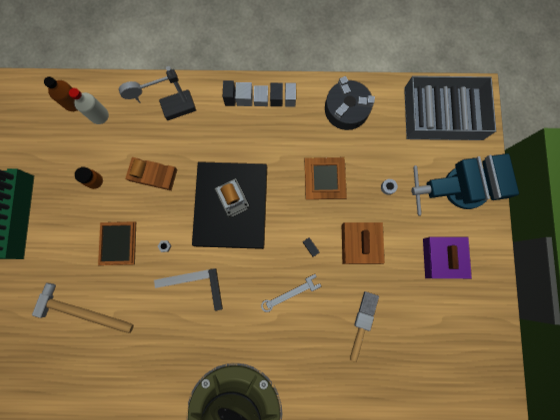

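View pics/wrist0.png

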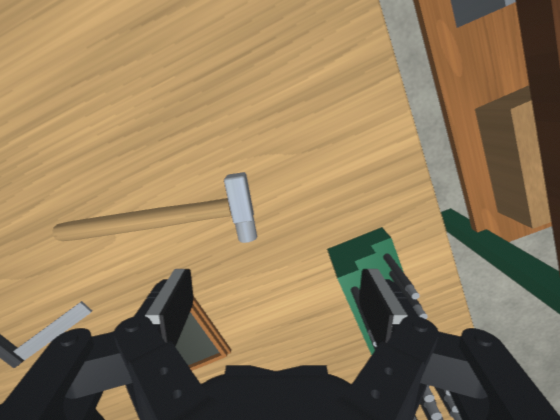

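The scene shows the stack on the granite plate, with the rack at top-image (152,173), one case at (325,178) and the other at (118,243). The brown cover is at (363,243) and the purple look-alike at (447,257). I'll measure from the top view first.

```bash
cat > h.py <<'E'
import numpy as np, cv2
from scipy.spatial.transform import Rotation as R
from station import readout, viewer, robot
def snap(name,fn=None):
    c=viewer.calibration(name); s=readout.read_state()
    im=viewer.get_image(name)[:,:,::-1].copy()
    if fn: cv2.imwrite('pics/'+fn,im)
    return im,c,s
def ray(c,uv):
    uv=np.atleast_2d(np.array(uv,float)); K=c['intrinsics']
    d=np.c_[(uv-[K[0,2],K[1,2]])/[K[0,0],K[1,1]],np.ones(len(uv))]
    return R.from_rotvec(c['attitude']).apply(d)
def onz(c,uv,z):
    d=ray(c,uv); o=c['xyz']; return o+d*((z-o[2])/d[:,2])[:,None]
def proj(c,P):
    p=R.from_rotvec(c['attitude']).inv().apply(np.atleast_2d(P)-c['xyz'])
    q=p@c['intrinsics'].T; return q[:,:2]/q[:,2:]
def crop(im,x0,y0,x1,y1,f,fn):
    cv2.imwrite('pics/'+fn,cv2.resize(im[y0:y1,x0:x1],None,fx=f,fy=f,interpolation=cv2.INTER_CUBIC))
E
python3 - <<'E'
from h import *
im=cv2.imread('pics/top0.png')
crop(im,80,140,280,280,4,'tc1.png'); crop(im,280,140,480,280,4,'tc2.png')
E
```

```text
(no output)
```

View pics/tc1.png

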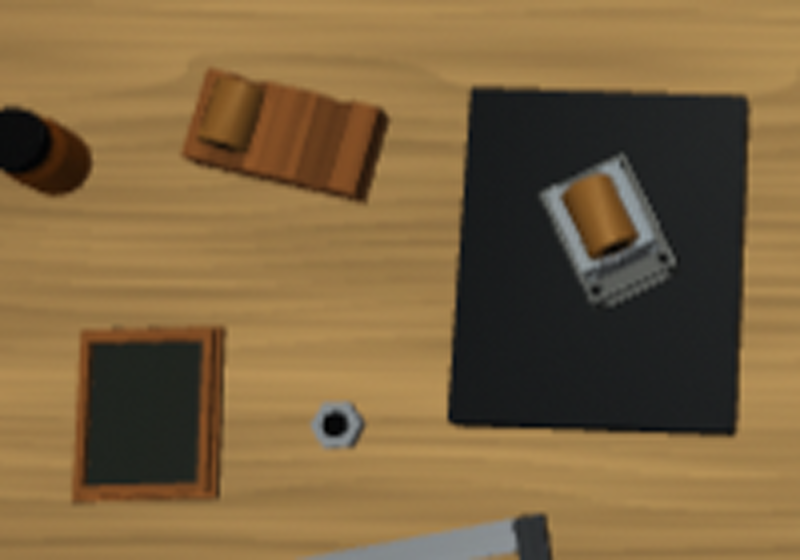

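View pics/tc2.png

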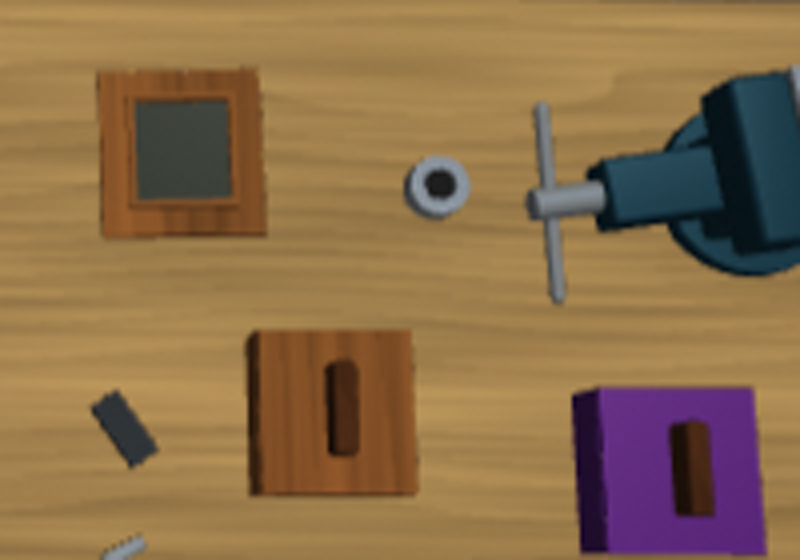

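Run:
```python
from h import *
c=viewer.calibration('top')
def pt(x,y,X,Y,z): return np.round(onz(c,[[X+(x+.5)/4-.5,Y+(y+.5)/4-.5]],z)[0],4)
A=lambda x,y,z:pt(x,y,80,140,z)
B=lambda x,y,z:pt(x,y,280,140,z)
print('bush',A(600,214,.15))
print('rack top corners',[A(*p,.03) for p in [(208,70),(186,155),(385,112),(362,200)]])
print('riser recess',[A(*p,.016) for p in [(90,340),(204,340),(83,487),(197,481)]])
print('vb recess',[B(*p,.016) for p in [(134,98),(232,98),(138,204),(234,203)]])
print('vb board',[B(*p,.008) for p in [(97,70),(259,68),(101,237),(266,236)]])
print('riser board',[A(*p,.008) for p in [(81,328),(225,328),(74,501),(219,497)]])
print('handle',[B(*p,.078) for p in [(328,362),(358,362),(330,455),(358,455)]])
print('hood top',[B(*p,.05) for p in [(257,330),(411,330),(258,495),(416,494)]])
print('plate',[A(*p,.045) for p in [(472,88),(748,98),(450,424),(736,435)]])
print('vb', [A(*p,.123) for p in [(540,192),(622,155)]], 'riser end',[A(*p,.085) for p in [(675,265)]],[A(*p,.045) for p in [(600,305)]])
```

```text
bush [0.5431 0.0122 0.15  ]
rack top corners [array([0.6667, 0.3041, 0.03  ]), array([0.6057, 0.3144, 0.03  ]), array([0.6384, 0.179 , 0.03  ]), array([0.5759, 0.191 , 0.03  ])]
riser recess [array([0.4782, 0.375 , 0.016 ]), array([0.4795, 0.2969, 0.016 ]), array([0.3786, 0.3705, 0.016 ]), array([0.3839, 0.2939, 0.016 ])]
vb recess [array([ 0.6581, -0.2016,  0.016 ]), array([ 0.6591, -0.2702,  0.016 ]), array([ 0.5822, -0.2044,  0.016 ]), array([ 0.5839, -0.2707,  0.016 ])]
vb board [array([ 0.6805, -0.1762,  0.008 ]), array([ 0.6837, -0.2907,  0.008 ]), array([ 0.5601, -0.1794,  0.008 ]), array([ 0.5626, -0.2939,  0.008 ])]
riser board [array([0.4875, 0.3856, 0.008 ]), array([0.489 , 0.2861, 0.008 ]), array([0.3694, 0.3793, 0.008 ]), array([0.3737, 0.2811, 0.008 ])]
handle [array([ 0.4668, -0.3203,  0.078 ]), array([ 0.4671, -0.3395,  0.078 ]), array([ 0.4075, -0.3203,  0.078 ]), array([ 0.4078, -0.338 ,  0.078 ])]
hood top [array([ 0.4907, -0.2798,  0.05  ]), array([ 0.4923, -0.3813,  0.05  ]), array([ 0.3827, -0.279 ,  0.05  ]), array([ 0.3851, -0.3812,  0.05  ])]
plate [array([0.652 , 0.1164, 0.045 ]), array([ 0.6477, -0.0724,  0.045 ]), array([0.4227, 0.1192, 0.045 ]), array([ 0.4185, -0.0692,  0.045 ])]
vb [array([0.5623, 0.0537, 0.123 ]), array([0.5869, 0.0033, 0.123 ])] riser end [array([ 0.5241, -0.029 ,  0.085 ])] [array([0.5034, 0.0234, 0.045 ])]
```

```bash
cat >> h.py <<'E'
def rel(p,yaw_deg,verbose=True):
    """tool-frame shift & turn from now to TCP p, tool down, tool x at yaw_deg"""
    s=readout.read_state(); R0=R.from_rotvec(s['ee_rot'])
    a=np.deg2rad(yaw_deg); ca,sa=np.cos(a),np.sin(a)
    Rt=R.from_matrix(np.array([[ca,sa,0],[sa,-ca,0],[0,0,-1]]))
    sh=R0.inv().apply(np.array(p)-s['eef_pos']); tw=(R0.inv()*Rt).as_rotvec()
    if verbose: print('rel',np.round(sh,4),np.round(tw,4),' dist %.3f ang %.1f'%(np.linalg.norm(sh),np.rad2deg(np.linalg.norm(tw))))
    return sh,tw
def st():
    s=readout.read_state(); X=R.from_rotvec(s['ee_rot']).as_matrix()
    print('t %.2f'%s['time'],'pos',np.round(s['eef_pos'],4),'yaw %.2f'%np.rad2deg(np.arctan2(X[1,0],X[0,0])),'tilt',np.round(X[:2,2],4),'F',np.round(s['contact_force'],1),'w %.4f'%s['grip_width'])
    return s
E
python3 - <<'E'
from h import *
st(); rel([.543,.012,.33],-64)
E
```

```text
t 0.15 pos [0.2592 0.5683 0.2055] yaw 65.49 tilt [-0.0006 -0.0013] F [-0.3 -1.  -0.6] w 0.0854
rel [-0.3886  0.489  -0.1239] [1.60e-03 7.00e-04 2.26e+00]  dist 0.637 ang 129.5
```

Request:
{"fn": "carry_out", "kwargs": {
  "motion": [
    [0,0,-0.05,0,0,0.12],
    [-0.04,0.05,-0.1,0,0,0.26],
    [-0.08,0.1,-0.124,0,0,0.4],
    [-0.11,0.14,-0.124,0,0,0.55],
    [-0.14,0.18,-0.124,0,0,0.7],
    [-0.17,0.22,-0.124,0,0,0.85],
    [-0.2,0.255,-0.124,0,0,1.0],
    [-0.23,0.29,-0.124,0,0,1.15],
    [-0.255,0.325,-0.124,0,0,1.3],
    [-0.28,0.36,-0.124,0,0,1.45]
  ]
}}

```text
time: 1.15
eef_pos: [0.4596, 0.1828, 0.33]
ee_rot: [3.102, -0.489, -0.0]
contact_force: [1.1, 0.9, -0.4]
grip_width: 0.0853
```

Run:
```python
from h import *
st(); rel([.543,.012,.33],-64)
```

```text
t 1.15 pos [0.4596 0.1828 0.33  ] yaw -17.93 tilt [-0.0003 -0.0009] F [ 1.1  0.9 -0.4] w 0.0853
rel [0.132  0.1368 0.0002] [ 9.000e-04 -4.000e-04  8.041e-01]  dist 0.190 ang 46.1
```

Request:
{"fn": "carry_out", "kwargs": {
  "motion": [
    [0.035,0.035,0,0,0,0.14],
    [0.07,0.07,0,0,0,0.28],
    [0.1,0.1,0,0,0,0.42],
    [0.12,0.124,0,0,0,0.56],
    [0.132,0.137,0,0,0,0.7],
    [0.132,0.137,0,0,0,0.804],
    [0.132,0.137,0,0,0,0.804],
    [0.132,0.137,0,0,0,0.804]
  ]
}}

```text
time: 1.95
eef_pos: [0.5428, 0.0124, 0.3299]
ee_rot: [2.667, -1.659, -0.001]
contact_force: [-0.3, -0.5, -0.6]
grip_width: 0.0855
```

Run:
```python
from h import *
st(); im,c,s=snap('wrist','w1.png'); print(c['xyz'],proj(c,[[.543,.012,.1345]]))
np.save('w1c.npy',c,allow_pickle=True)
```

```text
t 1.95 pos [0.5428 0.0124 0.3299] yaw -63.77 tilt [-0.0009 -0.0007] F [-0.3 -0.5 -0.6] w 0.0855
[0.61886995 0.050895   0.49869126] [[277.13451428 177.99733934]]
```

View pics/w1.png

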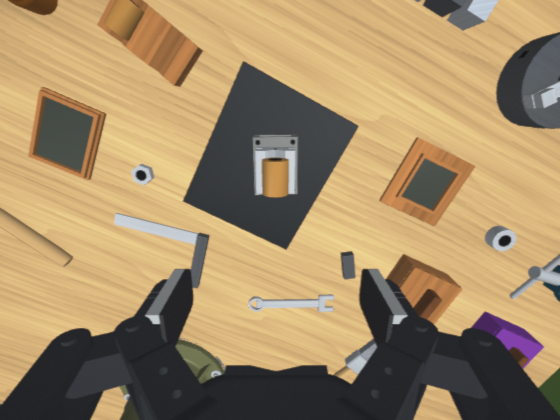

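The stack shows at (275,170), upright in the picture, so the yaw fits. The rack, both cases and the cover are in view too. I'll zoom in and measure.

Run:
```python
from h import *
im=cv2.imread('pics/w1.png'); crop(im,225,115,325,215,6,'w1s.png')
crop(im,85,0,225,100,5,'w1r.png')
```

```text
(no output)
```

View pics/w1s.png

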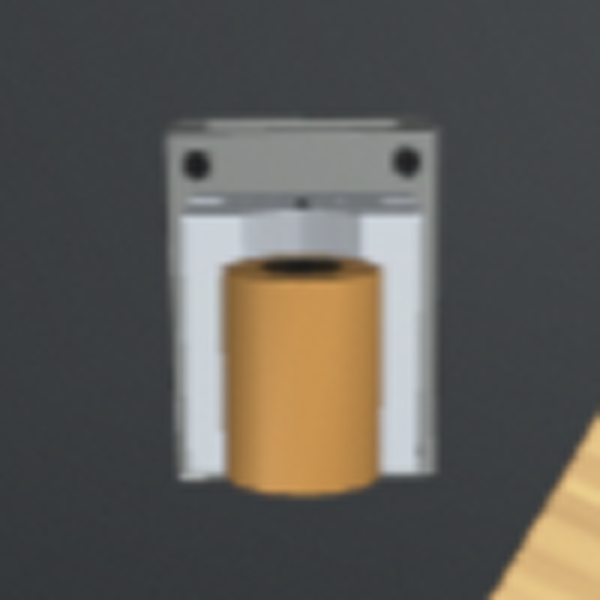

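View pics/w1r.png

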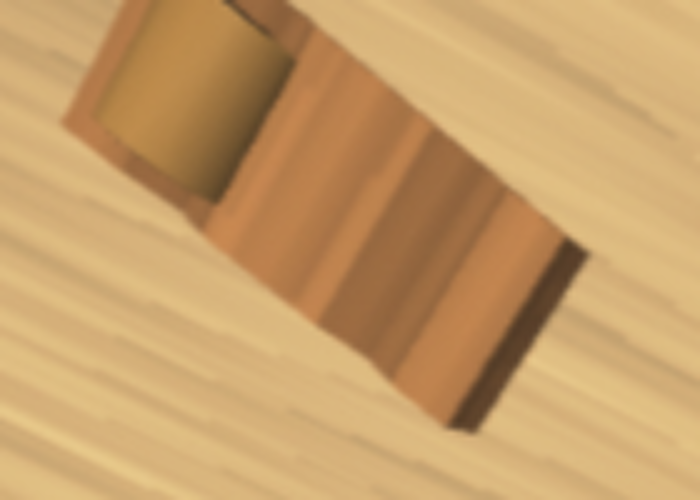

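Run:
```python
from h import *
c=np.load('w1c.npy',allow_pickle=True).item(); ct=viewer.calibration('top')
def S(x,y,z): return np.round(onz(c,[[225+(x+.5)/6-.5,115+(y+.5)/6-.5]],z)[0],4)
def Q(x,y,z): return np.round(onz(c,[[85+(x+.5)/5-.5,(y+.5)/5-.5]],z)[0],4)
def T(x,y,z): return np.round(onz(ct,[[80+(x+.5)/4-.5,140+(y+.5)/4-.5]],z)[0],4)
v=np.array([S(*p,.123) for p in [(182,215),(420,215),(418,472),(182,478)]]); print(v, v.mean(0)); 
d=[v[1]-v[0],v[2]-v[3],v[0]-v[3],v[1]-v[2]]
print([ (np.round(np.linalg.norm(x),4),np.round(np.rad2deg(np.arctan2(x[1],x[0])),1)) for x in d])
b=np.array([S(225,268,.1345),S(381,268,.1345),S(225,482,.1345),S(380,482,.1345)]);print('bush',b,b.mean(0))
b=[S(303,257,.1515),S(303,495,.1345)];print('bush ends',b)
r=[S(167,132,.085),S(437,130,.085)];print('riser',r,r[1]-r[0])
r=np.array([Q(*p,.03) for p in [(318,28),(566,238),(448,428),(65,122)]]);print('rack',r)
g=np.array([Q(*p,.03) for p in [(432,122),(510,187),(395,375),(320,325)]]);print('groove edges',g,g.mean(0))
g=np.array([T(*p,.03) for p in [(315,93),(353,102),(338,195),(300,182)]]);print('groove edges top',g,g.mean(0))
```

```text
[[ 0.5601  0.0516  0.123 ]
 [ 0.5821  0.0068  0.123 ]
 [ 0.5321 -0.0187  0.123 ]
 [ 0.5079  0.0274  0.123 ]] [0.54555  0.016775 0.123   ]
[(np.float64(0.0499), np.float64(-63.8)), (np.float64(0.0521), np.float64(-62.3)), (np.float64(0.0575), np.float64(24.9)), (np.float64(0.0561), np.float64(27.0))]
bush [[ 0.556   0.0391  0.1345]
 [ 0.5701  0.0103  0.1345]
 [ 0.5146  0.0195  0.1345]
 [ 0.5292 -0.0103  0.1345]] [0.542475 0.01465  0.1345  ]
bush ends [array([0.5676, 0.0269, 0.1515]), array([0.5193, 0.0033, 0.1345])]
riser [array([0.5696, 0.0626, 0.085 ]), array([0.5971, 0.0077, 0.085 ])] [ 0.0275 -0.0549  0.    ]
rack [[0.6584 0.2634 0.03  ]
 [0.6407 0.1848 0.03  ]
 [0.5791 0.1978 0.03  ]
 [0.6063 0.3191 0.03  ]]
groove edges [[0.651  0.2283 0.03  ]
 [0.6457 0.2034 0.03  ]
 [0.5858 0.2164 0.03  ]
 [0.5888 0.2401 0.03  ]] [0.617825 0.22205  0.03    ]
groove edges top [[0.6513 0.2284 0.03  ]
 [0.6452 0.2016 0.03  ]
 [0.5791 0.2077 0.03  ]
 [0.5879 0.2344 0.03  ]] [0.615875 0.218025 0.03    ]
```

Run:
```python
from h import *
c=viewer.calibration('wrist'); s=st(); M=R.from_rotvec(s['ee_rot'])
for dz in [0,-.0065,-.013,-.03]:
    P=[s['eef_pos']+M.apply([sx*.0427,sy*.011,dz]) for sx in (-1,1) for sy in (-1,1)]
    print(dz,np.round(proj(c,P)).tolist())
crop(cv2.imread('pics/w1.png'),100,240,460,420,2,'wf.png')
rel([.5425,.0147,.127],-63.6)
```

```text
t 2.00 pos [0.5428 0.0125 0.33  ] yaw -63.76 tilt [-0.0007 -0.0006] F [ 0.3 -0.3 -0.5] w 0.0853
0 [[209.0, 233.0], [212.0, 264.0], [346.0, 233.0], [343.0, 264.0]]
-0.0065 [[207.0, 237.0], [209.0, 269.0], [349.0, 237.0], [346.0, 269.0]]
-0.013 [[204.0, 242.0], [207.0, 275.0], [351.0, 242.0], [348.0, 275.0]]
-0.03 [[197.0, 256.0], [200.0, 291.0], [359.0, 256.0], [355.0, 291.0]]
rel [-0.0021 -0.0009  0.203 ] [ 0.0009 -0.0002 -0.0028]  dist 0.203 ang 0.2
```

View pics/wf.png

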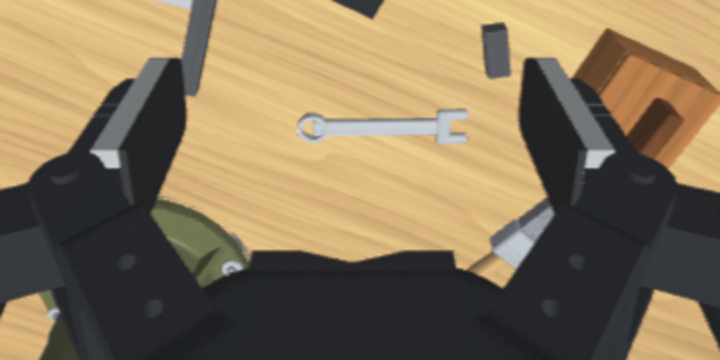

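Request:
{"fn": "carry_out", "kwargs": {
  "motion": [
    [0,0,0.05,0,0,0],
    [-0.001,0,0.1,0,0,0],
    [-0.002,-0.001,0.14,0,0,0],
    [-0.002,-0.001,0.165,0,0,0],
    [-0.002,-0.001,0.175,0,0,0],
    [-0.002,-0.001,0.175,0,0,0],
    [-0.002,-0.001,0.175,0,0,0]
  ],
  "gripper": 0.05
}}

```text
time: 2.7
eef_pos: [0.5436, 0.0147, 0.1563]
ee_rot: [-2.668, 1.658, -0.002]
contact_force: [-0.6, -0.1, -0.3]
grip_width: 0.05
```

Run:
```python
from h import *
s=st(); M=R.from_rotvec(s['ee_rot'])
im,c,_=snap('scene','s1.png'); 
print(proj(c,[s['eef_pos'],s['eef_pos']+M.apply([.025,0,0]),s['eef_pos']+M.apply([-.025,0,0])]))
u,v=proj(c,[s['eef_pos']])[0].astype(int)
crop(im,u-60,v-60,u+60,v+60,5,'s1c.png'); print(u,v)
im,c,_=snap('wrist','w2.png')
```

```text
t 2.70 pos [0.5436 0.0147 0.1563] yaw -63.71 tilt [ 0.0012 -0.0005] F [-0.6 -0.1 -0.3] w 0.0500
[[300.54648543 226.95192458]
 [291.64075511 225.18292685]
 [309.54683008 228.73971611]]
300 226
```

View pics/s1c.png

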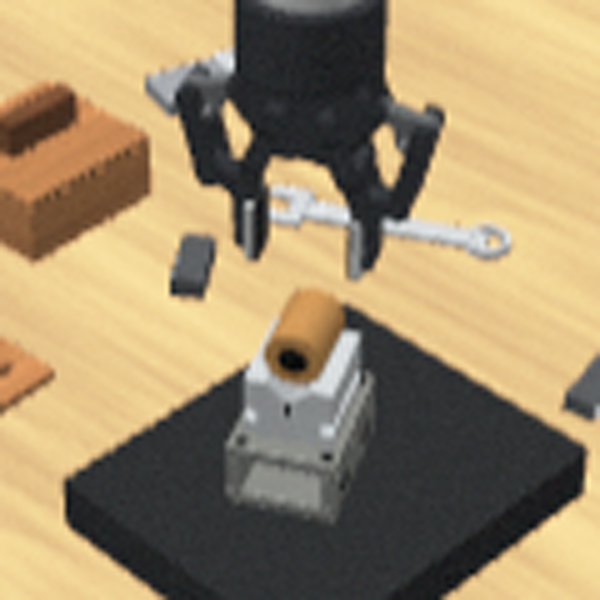

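View pics/w2.png

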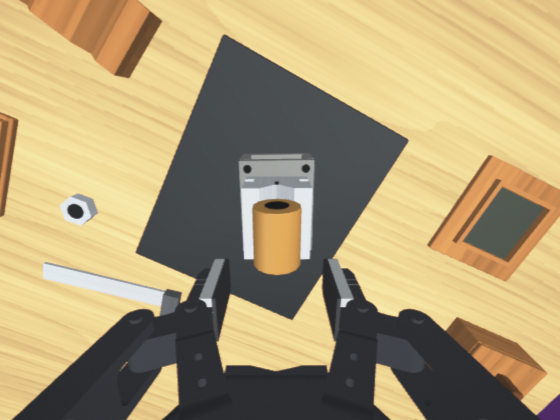

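Run:
```python
from h import *
s=st(); M=R.from_rotvec(s['ee_rot'])
c=viewer.calibration('scene')
print('bush scene',proj(c,[[.5425,.0147,.1345],[.5425,.0147,.1515]]))
for dz in (0,-.005,-.01,-.015,-.02): print(dz,proj(c,[s['eef_pos']+M.apply([sx*.025,0,dz]) for sx in(-1,1)]).round(1).tolist())
c=viewer.calibration('wrist')
for dz in (0,-.005,-.01,-.015,-.02,-.03): print(dz,proj(c,[s['eef_pos']+M.apply([.025,sy*.011,dz]) for sy in(-1,1)]).round(1).tolist())
print('rel cam in tool',M.inv().apply(c['xyz']-s['eef_pos']))
crop(cv2.imread('pics/s1.png'),255,180,355,280,8,'s1d.png'); crop(cv2.imread('pics/w2.png'),180,230,380,380,4,'w2d.png')
```

```text
t 2.80 pos [0.5438 0.0146 0.1566] yaw -63.74 tilt [ 0.0021 -0.0003] F [-0.6 -0.5 -0.2] w 0.0498
bush scene [[300.74572137 233.14576492]
 [300.80630976 228.19339796]]
0 [[309.5, 228.7], [291.6, 225.1]]
-0.005 [[309.5, 227.2], [291.6, 223.6]]
-0.01 [[309.6, 225.7], [291.6, 222.1]]
-0.015 [[309.6, 224.2], [291.6, 220.7]]
-0.02 [[309.7, 222.7], [291.6, 219.2]]
0 [[317.7, 232.7], [316.1, 263.9]]
-0.005 [[318.8, 236.0], [317.1, 267.9]]
-0.01 [[319.9, 239.5], [318.2, 272.1]]
-0.015 [[321.2, 243.2], [319.3, 276.5]]
-0.02 [[322.4, 247.1], [320.5, 281.1]]
-0.03 [[325.3, 255.6], [323.1, 291.3]]
rel cam in tool [-0.00088864 -0.08508146 -0.16889743]
```

View pics/w2d.png

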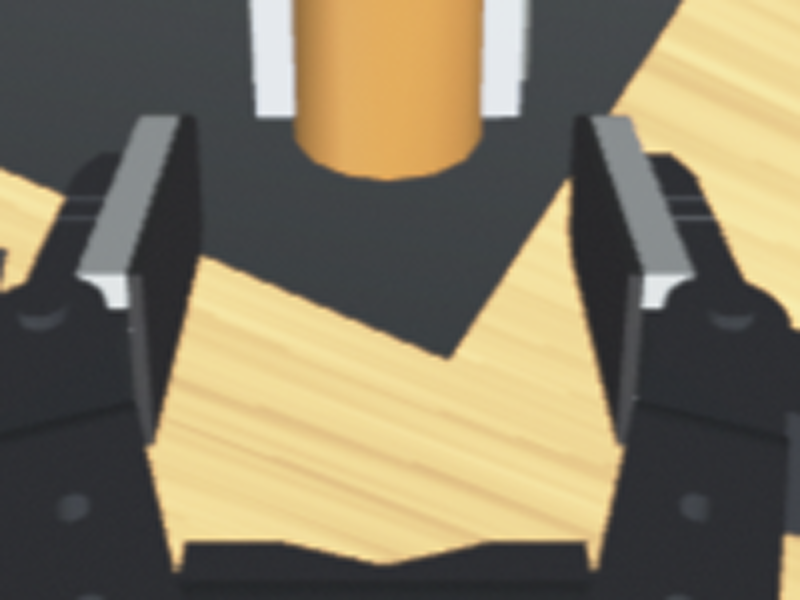

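Run:
```python
from h import *
crop(cv2.imread('pics/s1.png'),280,190,330,240,12,'s1d.png')
```

```text
(no output)
```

View pics/s1d.png

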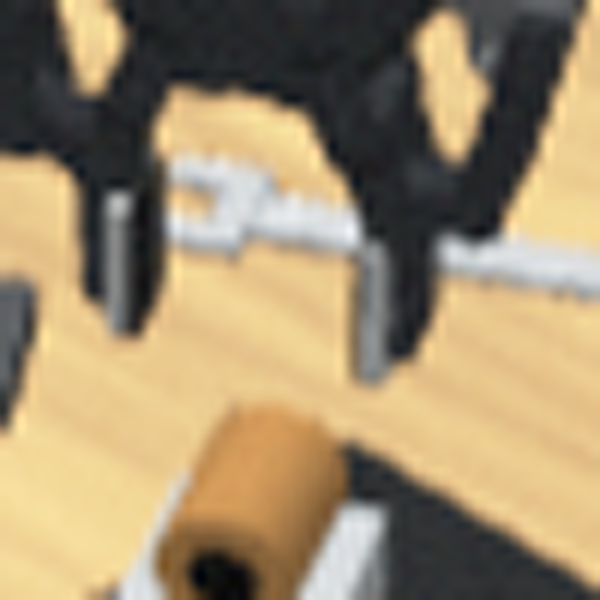

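Run:
```python
from h import *
s=st(); M=R.from_rotvec(s['ee_rot'])
cs=viewer.calibration('scene'); cw=viewer.calibration('wrist')
def tri(a,b):
    d1=ray(cs,[a])[0];d2=ray(cw,[b])[0]
    t=np.linalg.lstsq(np.c_[d1,-d2],cw['xyz']-cs['xyz'],rcond=None)[0]
    p=cs['xyz']+d1*t[0];q=cw['xyz']+d2*t[1];return (p+q)/2,np.linalg.norm(p-q)
for a,b in [((289.9,217.8),(332.9,258.6)),((311.0,221.5),(219.5,258.6))]:
    p,e=tri(a,b); print(p.round(4),e.round(4),'tool',M.inv().apply(p-s['eef_pos']).round(4))
```

```text
t 2.80 pos [0.5438 0.0146 0.1566] yaw -63.74 tilt [ 0.0021 -0.0003] F [-0.6 -0.5 -0.2] w 0.0498
[ 0.5643 -0.0063  0.1872] 0.0024 tool [ 0.0279 -0.0092 -0.0305]
[0.539  0.0467 0.1888] 0.0011 tool [-0.0308 -0.01   -0.0322]
```

Request:
{"fn": "carry_out", "kwargs": {
  "motion": [
    [-0.001,0,0.015,0,0,0],
    [-0.001,0,0.03,0,0,0],
    [-0.001,0,0.035,0,0,0],
    [-0.001,0,0.035,0,0,0],
    [-0.001,0,0.035,0,0,0]
  ],
  "gripper": 0.06
}}

```text
time: 3.3
eef_pos: [0.544, 0.0154, 0.1226]
ee_rot: [-2.667, 1.658, -0.005]
contact_force: [0.5, 0.0, -0.4]
grip_width: 0.0597
```

Run:
```python
from h import *
s=st()
im,c,_=snap('scene','s2.png'); crop(im,270,190,330,250,12,'s2c.png')
im,c,_=snap('wrist','w3.png'); crop(im,170,180,390,345,3.6,'w3c.png')
```

```text
t 3.30 pos [0.544  0.0154 0.1226] yaw -63.74 tilt [ 0.0035 -0.0003] F [ 0.5  0.  -0.4] w 0.0597
```

View pics/s2c.png

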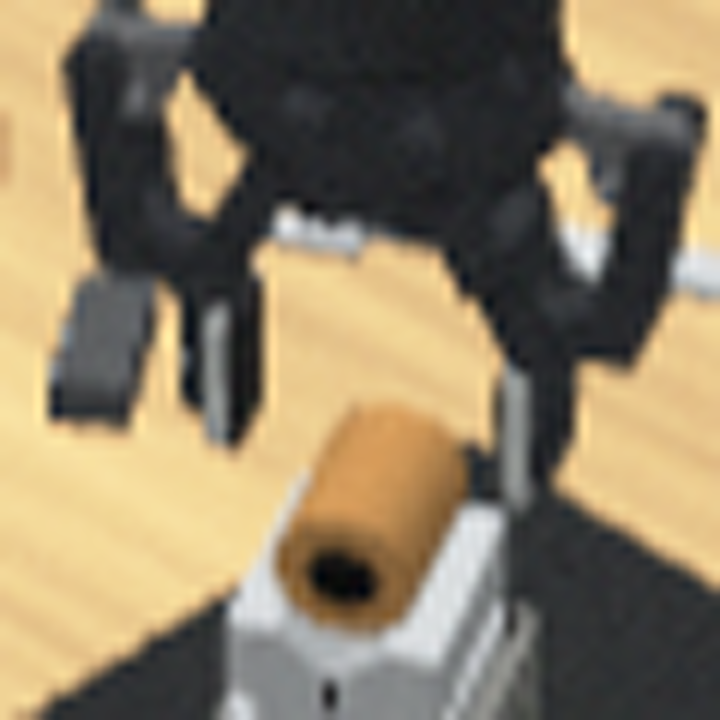

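View pics/w3c.png

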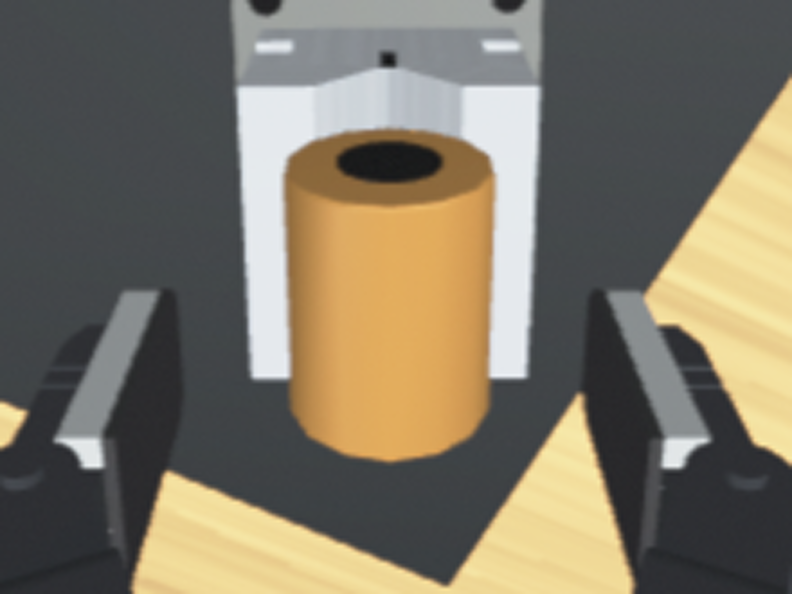

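```bash
cat >> h.py <<'E'
def tri(a,b,ca=None,cb=None):
    ca=ca or viewer.calibration('scene'); cb=cb or viewer.calibration('wrist')
    d1=ray(ca,[a])[0];d2=ray(cb,[b])[0]
    t=np.linalg.lstsq(np.c_[d1,-d2],cb['xyz']-ca['xyz'],rcond=None)[0]
    p=ca['xyz']+d1*t[0];q=cb['xyz']+d2*t[1];return (p+q)/2,np.linalg.norm(p-q)
E
python3 - <<'E'
from h import *
s=st(); M=R.from_rotvec(s['ee_rot'])
for a,b in [((288.1,226.6),(343.6,260.8)),((312.9,231.9),(209.4,260.8))]:
    p,e=tri(a,b); print(p.round(4),e.round(4),'tool',M.inv().apply(p-s['eef_pos']).round(4))
E
```

```text
t 3.40 pos [0.544  0.0155 0.1225] yaw -63.74 tilt [ 0.0036 -0.0002] F [-0.1 -0.2 -0.2] w 0.0597
[ 0.5683 -0.0087  0.1588] 0.0016 tool [ 0.0325 -0.0112 -0.0362]
[0.536  0.0517 0.1553] 0.0011 tool [-0.036  -0.009  -0.0328]
```

Request:
{"fn": "carry_out", "kwargs": {
  "motion": [
    [-0.001,0,0.01,0,0,0],
    [-0.001,0,0.02,0,0,0],
    [-0.001,0.001,0.023,0,0,0],
    [-0.001,0.001,0.023,0,0,0]
  ],
  "gripper": 0.05
}}

```text
time: 3.8
eef_pos: [0.5419, 0.0158, 0.0985]
ee_rot: [-2.668, 1.659, -0.003]
contact_force: [-0.7, -0.5, 0.1]
grip_width: 0.05
```

Run:
```python
from h import *
s=st()
im,c,_=snap('scene','s3.png'); crop(im,270,190,330,250,12,'s3c.png')
```

```text
t 3.80 pos [0.5419 0.0158 0.0985] yaw -63.74 tilt [ 0.0016 -0.0005] F [-0.7 -0.5  0.1] w 0.0500
```

View pics/s3c.png

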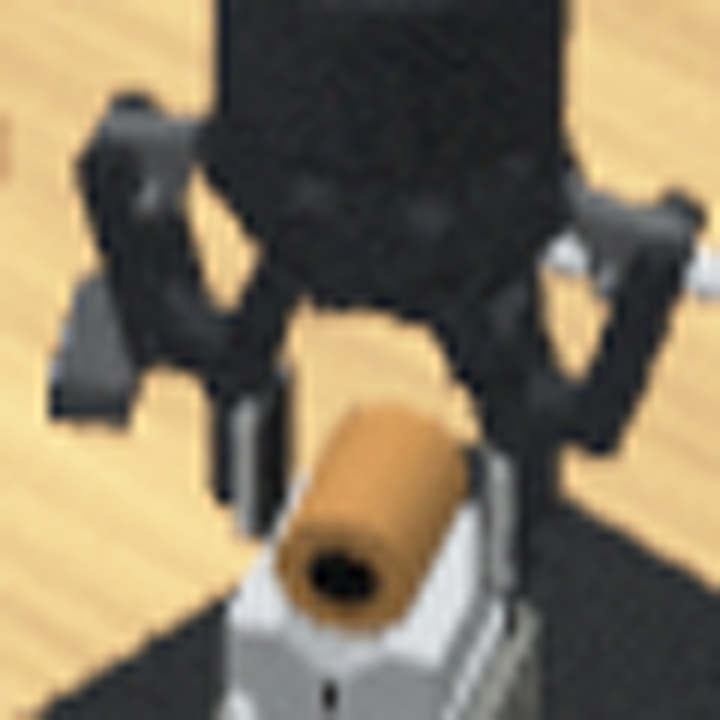

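Request:
{"fn": "carry_out", "kwargs": {
  "motion": [
    [0.001,0,-0.001,0,0,0],
    [0.001,0,-0.001,0,0,0],
    [0.001,0,-0.001,0,0,0],
    [0.001,0,-0.001,0,0,0],
    [0.001,0,-0.001,0,0,0],
    [0.001,0,-0.001,0,0,0]
  ],
  "gripper": 0.025,
  "grip_force": 40
}}

```text
time: 4.45
eef_pos: [0.5433, 0.0142, 0.1004]
ee_rot: [-2.666, 1.659, -0.006]
contact_force: [1.9, -4.1, 3.5]
grip_width: 0.0328
```

Run:
```python
from h import *
s=st()
im,c,_=snap('scene','s4.png'); crop(im,270,190,330,250,10,'s4c.png')
im,c,_=snap('wrist','w4.png')
```

```text
t 4.45 pos [0.5433 0.0142 0.1004] yaw -63.78 tilt [ 0.0039 -0.001 ] F [ 1.9 -4.1  3.5] w 0.0328
```

View pics/s4c.png

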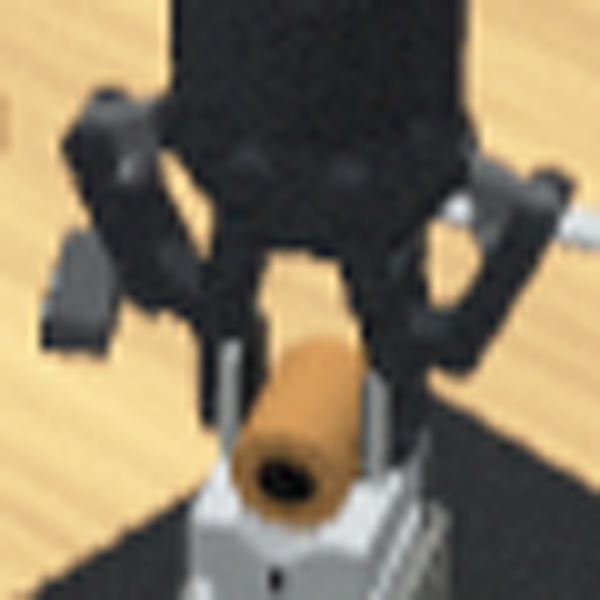

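View pics/w4.png

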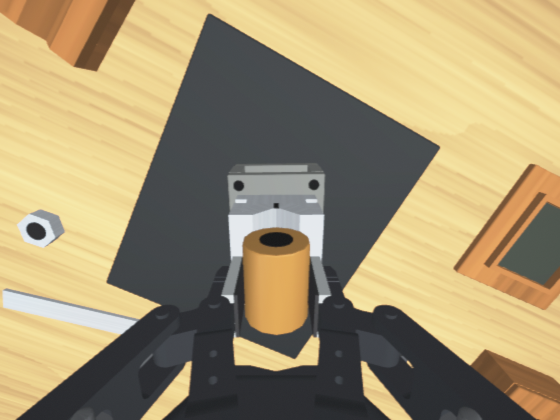

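The pads now hold the bush, with the opening at 32.8 mm. I'll lift and check it.

Request:
{"fn": "carry_out", "kwargs": {
  "motion": [
    [0,0,-0.005,0,0,0],
    [0,0,-0.015,0,0,0],
    [0,0,-0.03,0,0,0],
    [0,0,-0.06,0,0,0],
    [0,0,-0.09,0,0,0],
    [0,0,-0.11,0,0,0],
    [0,0,-0.12,0,0,0],
    [0,0,-0.12,0,0,0]
  ]
}}

```text
time: 5.35
eef_pos: [0.5431, 0.015, 0.2215]
ee_rot: [-2.666, 1.657, -0.007]
contact_force: [0.4, 0.1, -2.0]
grip_width: 0.0324
```

Run:
```python
from h import *
s=st()
im,c,_=snap('wrist','w5.png')
rel([.6165,.220,.14],-102)
```

```text
t 5.35 pos [0.5431 0.015  0.2215] yaw -63.73 tilt [ 0.0054 -0.0001] F [ 0.4  0.1 -2. ] w 0.0324
rel [-0.1513 -0.1568  0.0805] [-0.0035 -0.0009  0.6679]  dist 0.232 ang 38.3
```

View pics/w5.png

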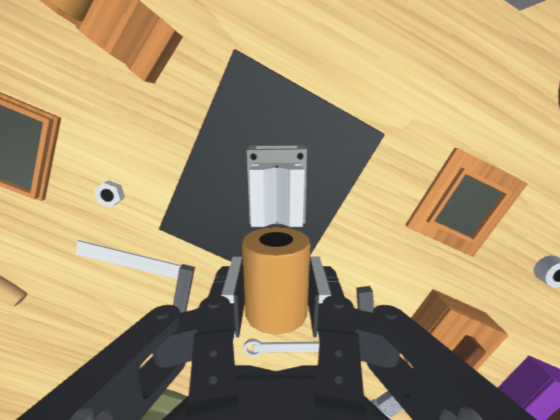

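Request:
{"fn": "carry_out", "kwargs": {
  "motion": [
    [-0.025,-0.026,0,0,0,0.11],
    [-0.055,-0.057,0,0,0,0.24],
    [-0.085,-0.088,0,0,0,0.37],
    [-0.115,-0.119,0.02,0,0,0.5],
    [-0.14,-0.145,0.04,0,0,0.62],
    [-0.151,-0.157,0.06,0,0,0.668],
    [-0.151,-0.157,0.06,0,0,0.668],
    [-0.151,-0.157,0.06,0,0,0.668]
  ]
}}

```text
time: 6.2
eef_pos: [0.6157, 0.2191, 0.1587]
ee_rot: [1.977, -2.439, 0.004]
contact_force: [-0.4, -0.1, -1.5]
grip_width: 0.0325
```

Run:
```python
from h import *
s=st()
im,c,_=snap('wrist','w6.png'); np.save('w6c.npy',c,allow_pickle=True)
im,c,_=snap('top','t6.png'); crop(im,100,130,220,230,6,'t6c.png')
```

```text
t 6.20 pos [0.6157 0.2191 0.1587] yaw -101.94 tilt [ 0.0003 -0.0027] F [-0.4 -0.1 -1.5] w 0.0325
```

View pics/w6.png

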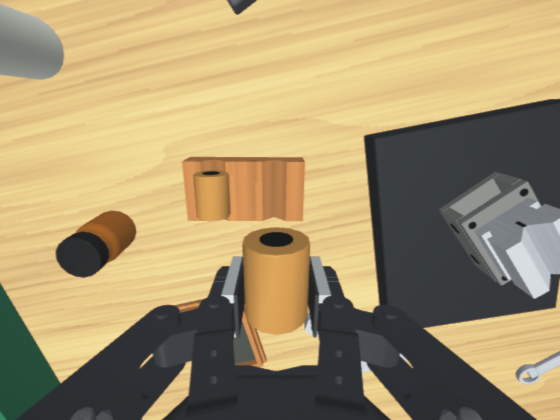

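Run:
```python
from h import *
im=cv2.imread('pics/w6.png'); crop(im,175,145,315,235,5,'w6d.png')
```

```text
(no output)
```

View pics/w6d.png

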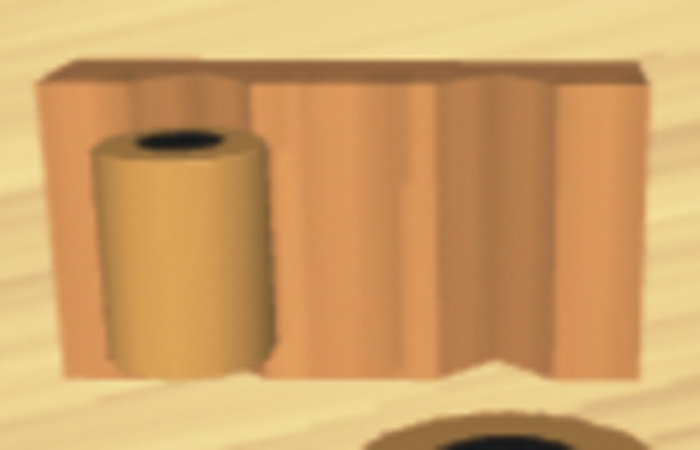

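Run:
```python
from h import *
c=np.load('w6c.npy',allow_pickle=True).item()
def Q(x,y,z): return onz(c,[[175+(x+.5)/5-.5,145+(y+.5)/5-.5]],z)[0]
r=np.array([Q(*p,.03) for p in [(40,84),(650,84),(640,378),(65,378)]]);print(r.round(4))
def L(a,b): d=b-a; return round(np.linalg.norm(d),4),round(np.rad2deg(np.arctan2(d[1],d[0])),2)
print(L(r[0],r[1]),L(r[3],r[2]),L(r[3],r[0]),L(r[2],r[1]))
g=np.array([Q(*p,.03) for p in [(438,84),(556,84),(553,378),(437,378)]]);print(g.round(4),g.mean(0).round(4),L(g[3],g[0]),L(g[2],g[1]),L(g[0],g[1]))
rc=r.mean(0); print('rack centre',rc, 'groove from it', rc+.031*np.array([-np.sin(np.deg2rad(12)),-np.cos(np.deg2rad(12)),0]))
# bush in gripper: end rows
P=[onz(c,[[276,240]],0)]
s=st(); M=R.from_rotvec(s['ee_rot'])
for y in (-.022,.022): print(proj(c,s['eef_pos']+M.apply([[0,y,-.034],[-.017,y,-.034],[.017,y,-.034],[0,y,-.051]])).round(1).tolist())
crop(cv2.imread('pics/w6.png'),220,220,340,340,6,'w6e.png')
```

```text
[[0.6669 0.3052 0.03  ]
 [0.6413 0.1846 0.03  ]
 [0.579  0.198  0.03  ]
 [0.6049 0.3195 0.03  ]]
(np.float64(0.1232), np.float64(-101.98)) (np.float64(0.1243), np.float64(-102.0)) (np.float64(0.0637), np.float64(-13.04)) (np.float64(0.0637), np.float64(-12.07))
[[0.6502 0.2266 0.03  ]
 [0.6453 0.2032 0.03  ]
 [0.5829 0.2164 0.03  ]
 [0.5882 0.2409 0.03  ]] [0.6167 0.2218 0.03  ] (np.float64(0.0637), np.float64(-13.02)) (np.float64(0.0637), np.float64(-11.91)) (np.float64(0.0238), np.float64(-101.98))
rack centre [0.62303605 0.25182856 0.03      ] groove from it [0.61659079 0.22150598 0.03      ]
t 6.30 pos [0.6169 0.2178 0.161 ] yaw -102.09 tilt [ 0.0039 -0.0014] F [ 0.7 -0.4 -2.2] w 0.0325
[[279.9, 238.1], [245.4, 238.0], [314.5, 238.1], [280.5, 254.5]]
[[279.4, 312.1], [248.0, 312.1], [310.8, 312.1], [279.8, 335.1]]
```

View pics/w6e.png

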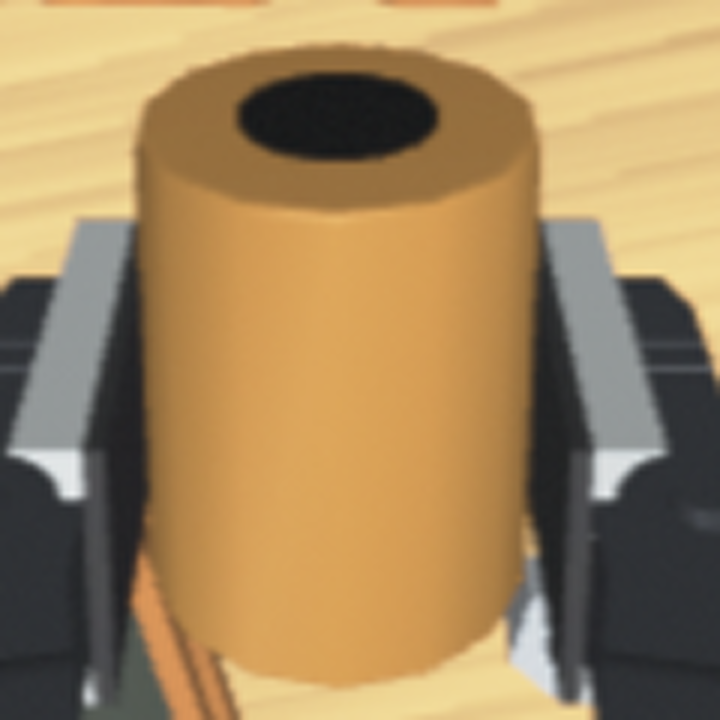

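View pics/t6c.png

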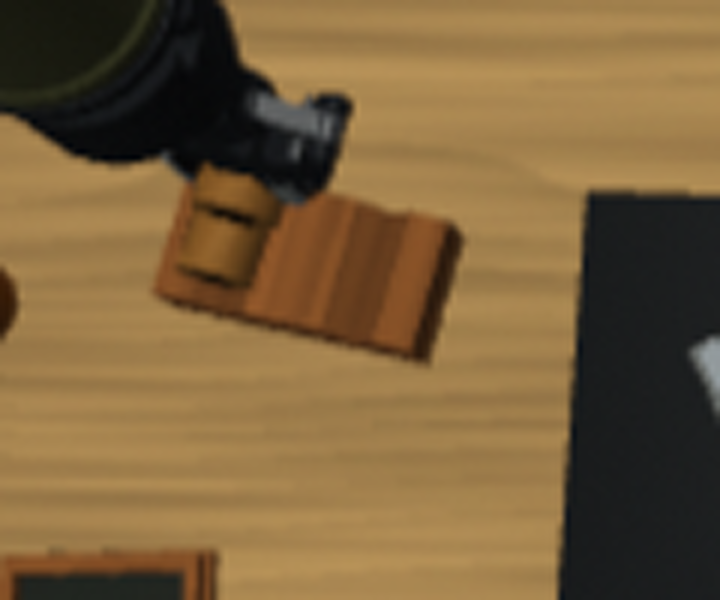

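Run:
```python
from h import *
s=st(); M=R.from_rotvec(s['ee_rot']); cw=viewer.calibration('wrist')
off=M.inv().apply(cw['xyz']-s['eef_pos']); Rc=M.inv()*R.from_rotvec(cw['attitude']); print(off, Rc.as_rotvec())
M4=R.from_rotvec([-2.666,1.659,-.006]); p4=np.array([.5433,.0142,.1004])
c4=dict(intrinsics=cw['intrinsics'],xyz=p4+M4.apply(off),attitude=(M4*Rc).as_rotvec())
for a,b in [((315.5,227.2),(163,308)),((315.5,227.2),(170,308)),((289.5,221.5),(388,308)),((307.8,236.8),(229,259))]:
    p,e=tri(a,b,None,c4); print(p.round(4),e.round(4),'tool',M4.inv().apply(p-p4).round(4))
```

```text
t 6.30 pos [0.6169 0.2178 0.161 ] yaw -102.09 tilt [ 0.0039 -0.0014] F [ 0.7 -0.4 -2.2] w 0.0325
[-0.00079103 -0.08450905 -0.1688677 ] [-3.35641942e-01 -8.82020770e-04  1.21190492e-04]
[0.5338 0.059  0.1744] 0.0004 tool [-0.0442 -0.0115 -0.074 ]
[0.5317 0.0568 0.1714] 0.0006 tool [-0.0431 -0.0086 -0.0711]
[0.5798 0.0019 0.1923] 0.0126 tool [ 0.0273 -0.0276 -0.0917]
[0.5435 0.0415 0.1377] 0.0002 tool [-0.0243 -0.0124 -0.0373]
```

Run:
```python
from h import *
s=st(); rel([.6166,.2216,.03],-102)
```

```text
t 6.30 pos [0.6169 0.2178 0.161 ] yaw -102.09 tilt [ 0.0039 -0.0014] F [ 0.7 -0.4 -2.2] w 0.0325
rel [-0.0037  0.0016  0.131 ] [-0.0041 -0.0005 -0.0015]  dist 0.131 ang 0.3
```

Request:
{"fn": "carry_out", "kwargs": {
  "motion": [
    [-0.002,0.001,0.008,0,0,0],
    [-0.004,0.002,0.025,0,0,0],
    [-0.004,0.002,0.045,0,0,0],
    [-0.004,0.002,0.065,0,0,0],
    [-0.004,0.002,0.085,-0.004,0,0],
    [-0.004,0.002,0.1,-0.004,0,0],
    [-0.004,0.002,0.115,-0.004,0,0],
    [-0.004,0.002,0.126,-0.004,0,0],
    [-0.004,0.002,0.131,-0.004,0,0],
    [-0.004,0.002,0.131,-0.004,0,0]
  ]
}}

```text
time: 7.3
eef_pos: [0.6161, 0.2219, 0.0295]
ee_rot: [1.975, -2.442, 0.0]
contact_force: [0.6, 0.8, -1.8]
grip_width: 0.0327
```

Run:
```python
from h import *
s=st()
im,c,_=snap('wrist','w7.png'); crop(im,160,140,400,320,3.3,'w7c.png')
im,c,_=snap('scene','s7.png'); crop(im,310,270,390,350,8,'s7c.png')
st(); rel([.6166,.2216,.008],-102)
```

```text
t 7.30 pos [0.6161 0.2219 0.0295] yaw -102.09 tilt [-0.0007 -0.0008] F [ 0.6  0.8 -1.8] w 0.0327
t 7.40 pos [0.6168 0.222  0.0305] yaw -102.08 tilt [ 0.0009 -0.0003] F [-0.5  1.3 -2.5] w 0.0323
rel [0.0004 0.0001 0.0225] [-0.001  -0.0001 -0.0015]  dist 0.023 ang 0.1
```

View pics/w7c.png

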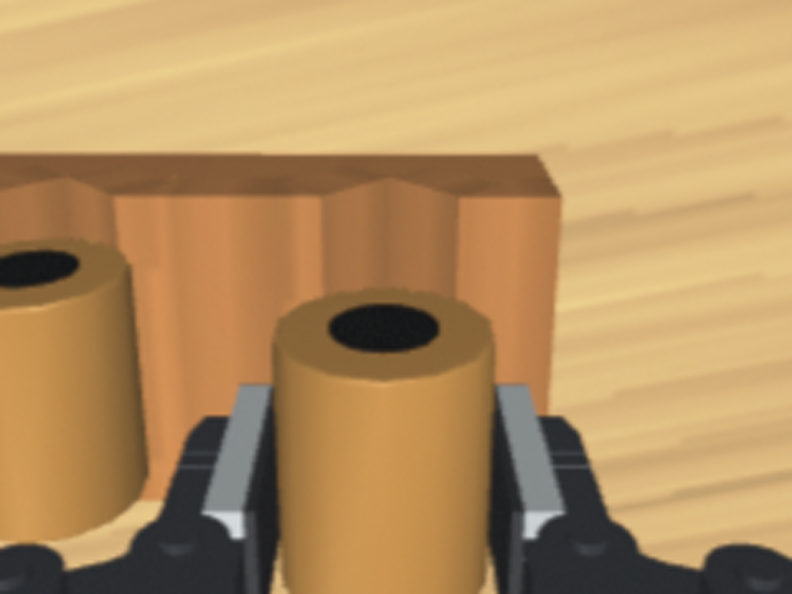

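View pics/s7c.png

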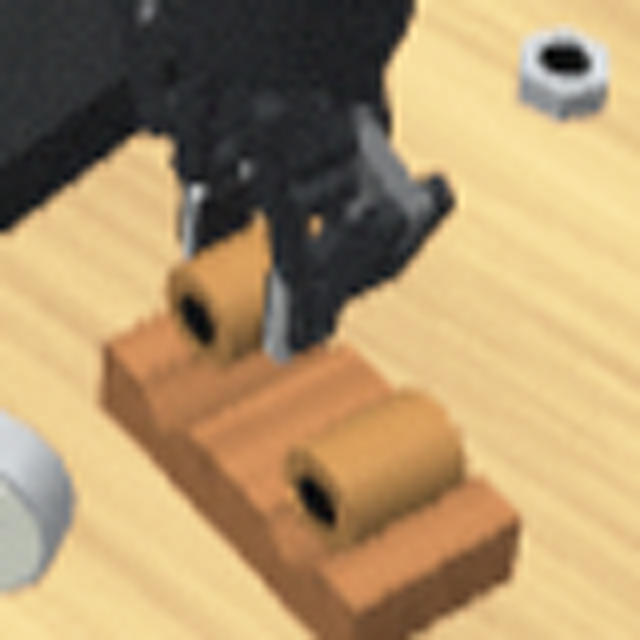

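Request:
{"fn": "carry_out", "kwargs": {
  "motion": [
    [0.001,0,0.006,0,0,0],
    [0.001,0,0.012,0,0,0],
    [0.001,0,0.016,0,0,0],
    [0.001,0,0.019,0,0,0],
    [0.001,0,0.021,0,0,0],
    [0.001,0,0.022,0,0,0],
    [0.001,0,0.022,0,0,0]
  ]
}}

```text
time: 8.1
eef_pos: [0.6166, 0.221, 0.0084]
ee_rot: [-1.975, 2.443, -0.001]
contact_force: [1.1, -0.6, -2.0]
grip_width: 0.032
```

Run:
```python
from h import *
st()
im,c,_=snap('scene','s8.png'); crop(im,310,270,390,350,8,'s8c.png')
st()
```

```text
t 8.10 pos [0.6166 0.221  0.0084] yaw -102.08 tilt [ 0.0008 -0.0004] F [ 1.1 -0.6 -2. ] w 0.0320
t 8.15 pos [0.6167 0.221  0.0086] yaw -102.08 tilt [ 0.001  -0.0003] F [ 0.6  0.4 -2.1] w 0.0325
```

View pics/s8c.png

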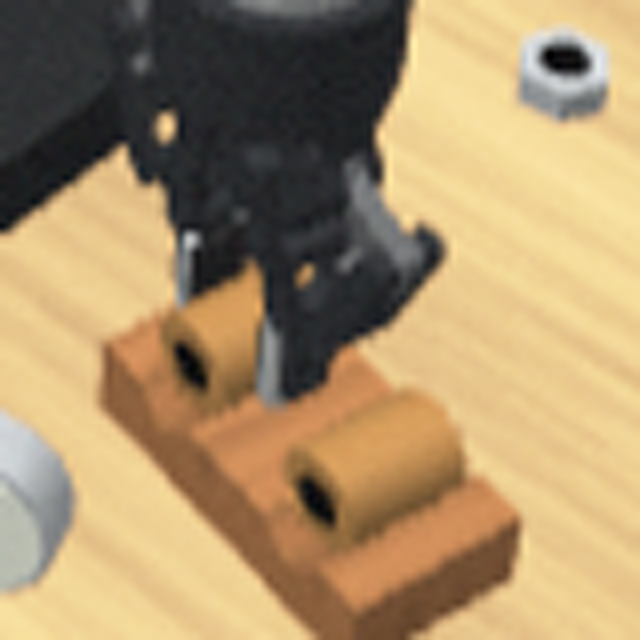

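Request:
{"fn": "carry_out", "kwargs": {
  "motion": [
    [0,0,0.001,0,0,0],
    [0,0,0.002,0,0,0],
    [0,0,0.002,0,0,0]
  ]
}}

```text
time: 8.45
eef_pos: [0.617, 0.2207, 0.0075]
ee_rot: [-1.974, 2.442, -0.002]
contact_force: [-1.5, -0.1, 5.7]
grip_width: 0.0327
```

The bush touched down at the predicted height, with the force going from −2 N to +5.7 N. I'll release it.

Request:
{"fn": "carry_out", "kwargs": {
  "motion": [
    [0,0,0,0,0,0],
    [0,0,0,0,0,0],
    [0,0,0,0,0,0],
    [0,0,-0.005,0,0,0],
    [0,0,-0.02,0,0,0],
    [0,0,-0.05,0,0,0],
    [0,0,-0.09,0,0,0],
    [0,0,-0.12,0,0,0],
    [0,0,-0.12,0,0,0]
  ],
  "gripper": 0.05
}}

```text
time: 9.35
eef_pos: [0.6199, 0.2208, 0.1338]
ee_rot: [-1.968, 2.436, -0.007]
contact_force: [0.7, 0.4, 0.0]
grip_width: 0.0497
```

Run:
```python
from h import *
st()
im,c,_=snap('wrist','w9.png'); np.save('w9c.npy',c,allow_pickle=True); crop(im,140,130,340,280,4,'w9c.png')
```

```text
t 9.35 pos [0.6199 0.2208 0.1338] yaw -102.13 tilt [0.0107 0.0025] F [0.7 0.4 0. ] w 0.0497
```

View pics/w9c.png

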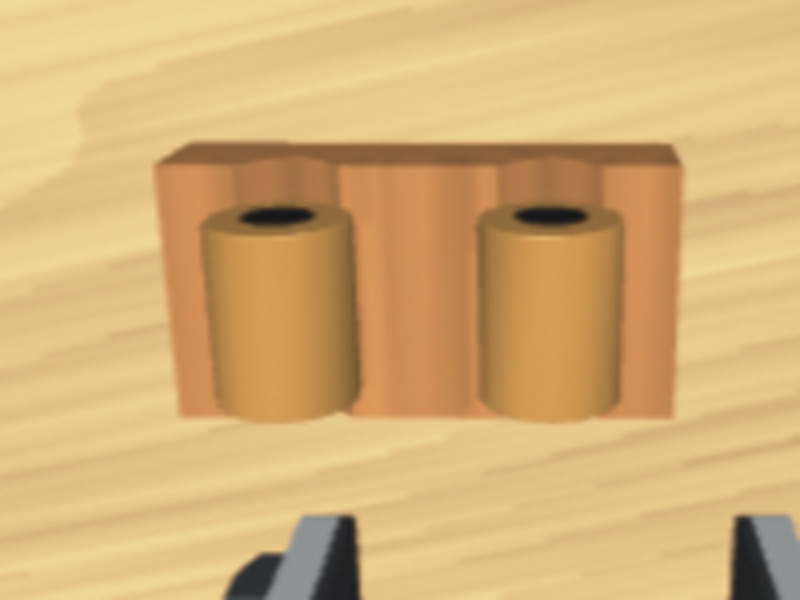

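The bush lies in the groove, mid-length and square, and the other bush looks unmoved. Next is the V-block.

Run:
```python
from h import *
st(); rel([.5455,.0168,.20],-63.5)
```

```text
t 9.40 pos [0.6185 0.2208 0.1312] yaw -102.11 tilt [0.0072 0.0018] F [-0.7  0.3 -1. ] w 0.0499
rel [ 0.2146  0.0281 -0.0697] [-0.0075  0.0009 -0.6739]  dist 0.227 ang 38.6
```

Request:
{"fn": "carry_out", "kwargs": {
  "motion": [
    [0.02,0.003,-0.04,0,0,-0.08],
    [0.05,0.006,-0.07,0,0,-0.2],
    [0.09,0.01,-0.07,0,0,-0.32],
    [0.13,0.016,-0.07,-0.003,0,-0.44],
    [0.17,0.022,-0.07,-0.006,0,-0.56],
    [0.2,0.026,-0.07,-0.008,0.001,-0.65],
    [0.2146,0.028,-0.07,-0.008,0.001,-0.674],
    [0.2146,0.028,-0.07,-0.008,0.001,-0.674],
    [0.2146,0.028,-0.07,-0.008,0.001,-0.674]
  ],
  "gripper": 0.08
}}

```text
time: 10.3
eef_pos: [0.5456, 0.0175, 0.2001]
ee_rot: [-2.671, 1.654, 0.001]
contact_force: [0.2, -0.3, -1.0]
grip_width: 0.08
```

Run:
```python
from h import *
st()
im,c,_=snap('wrist','w10.png'); np.save('w10c.npy',c,allow_pickle=True); crop(im,210,150,350,255,5.5,'w10c.png')
st()
```

```text
t 10.30 pos [0.5456 0.0175 0.2001] yaw -63.55 tilt [-0.0008  0.0005] F [ 0.2 -0.3 -1. ] w 0.0800
t 10.35 pos [0.5457 0.0182 0.2   ] yaw -63.47 tilt [-0.0009  0.0005] F [ 0.2  0.3 -0.1] w 0.0800
```

View pics/w10c.png

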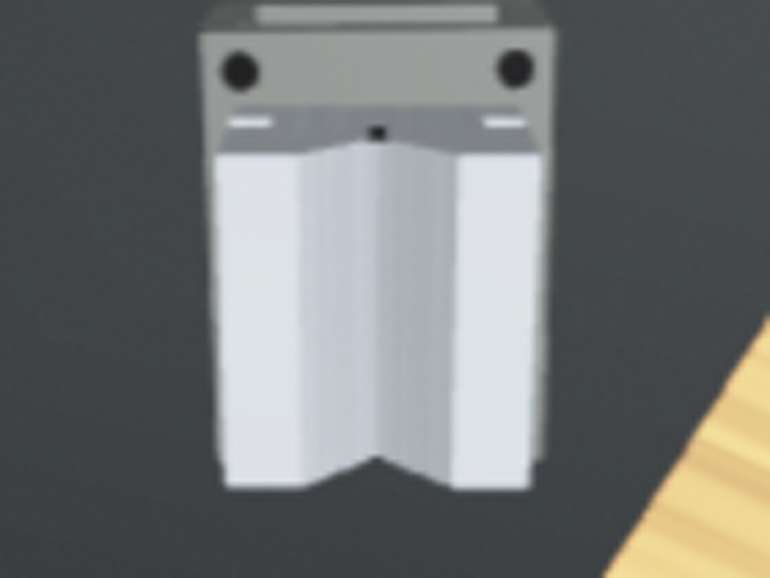

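Run:
```python
from h import *
c=np.load('w10c.npy',allow_pickle=True).item()
def Q(x,y,z): return onz(c,[[210+(x+.5)/5.5-.5,150+(y+.5)/5.5-.5]],z)[0]
def L(a,b): d=b-a; return round(np.linalg.norm(d),4),round(np.rad2deg(np.arctan2(d[1],d[0])),2)
v=np.array([Q(*p,.123) for p in [(214,154),(543,154),(530,488),(226,488)]]);print(v.mean(0),L(v[0],v[1]),L(v[3],v[2]),L(v[3],v[0]),L(v[2],v[1]))
r=np.array([Q(*p,.085) for p in [(199,32),(557,30)]]); ax=np.array([np.cos(np.deg2rad(26.5)),np.sin(np.deg2rad(26.5)),0]);print('riser',L(r[0],r[1]),r.mean(0)-.041*ax)
rel(np.r_[v.mean(0)[:2],.068],-63.5)
```

```text
[0.54583554 0.01651554 0.123     ] (np.float64(0.0509), np.float64(-63.55)) (np.float64(0.0505), np.float64(-63.52)) (np.float64(0.0566), np.float64(26.7)) (np.float64(0.0566), np.float64(26.32))
riser (np.float64(0.0623), np.float64(-63.24)) [0.5461996  0.01655746 0.085     ]
rel [0.0016 0.0006 0.132 ] [0.0005 0.0009 0.0005]  dist 0.132 ang 0.1
```

Request:
{"fn": "carry_out", "kwargs": {
  "motion": [
    [0.001,0.001,0.04,0,0,0],
    [0.0015,0.001,0.08,0,0,0],
    [0.0015,0.001,0.11,0,0,0],
    [0.0015,0.001,0.125,0,0,0],
    [0.0015,0.001,0.132,0,0,0],
    [0.0015,0.001,0.132,0,0,0]
  ]
}}

```text
time: 10.95
eef_pos: [0.5452, 0.0176, 0.0671]
ee_rot: [2.672, -1.65, -0.004]
contact_force: [1.0, 0.5, 0.1]
grip_width: 0.0799
```

Run:
```python
from h import *
st()
im,c,_=snap('scene','s11.png'); crop(im,260,190,350,280,8,'s11c.png')
```

```text
t 10.95 pos [0.5452 0.0176 0.0671] yaw -63.40 tilt [-0.0026  0.0005] F [1.  0.5 0.1] w 0.0799
```

View pics/s11c.png

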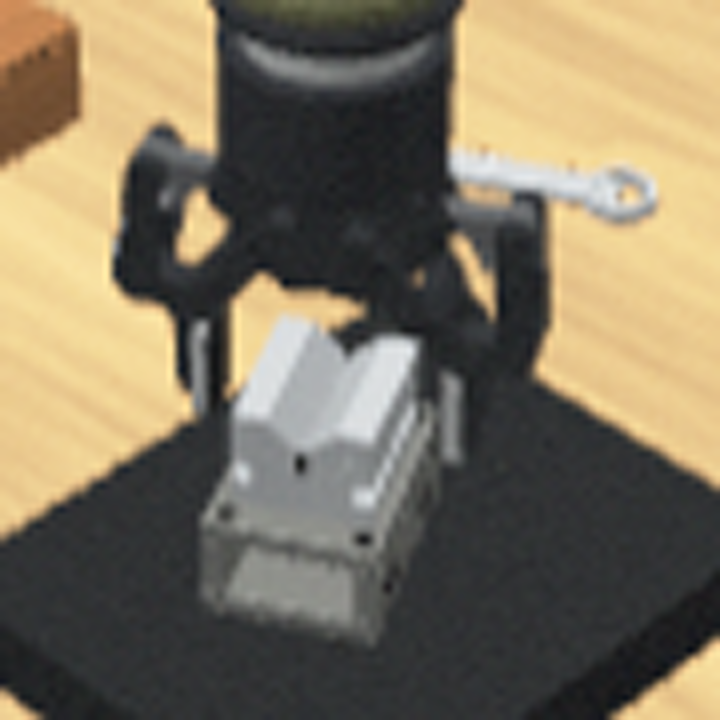

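Request:
{"fn": "carry_out", "kwargs": {
  "motion": [
    [0,0,0,0,0,0],
    [0,0,0,0,0,0],
    [0,0,0,0,0,0],
    [0,0,0,0,0,0],
    [0,0,0,0,0,0],
    [0,0,0,0,0,0],
    [0,0,0,0,0,0]
  ],
  "gripper": 0.04,
  "grip_force": 60
}}

```text
time: 11.7
eef_pos: [0.547, 0.0173, 0.0694]
ee_rot: [-2.671, 1.65, -0.002]
contact_force: [0.4, -0.3, 5.6]
grip_width: 0.049
```

Run:
```python
from h import *
st()
im,c,_=snap('scene','s12.png'); crop(im,260,190,350,280,8,'s12c.png')
```

```text
t 11.70 pos [0.547  0.0173 0.0694] yaw -63.42 tilt [0.002  0.0009] F [ 0.4 -0.3  5.6] w 0.0490
```

View pics/s12c.png

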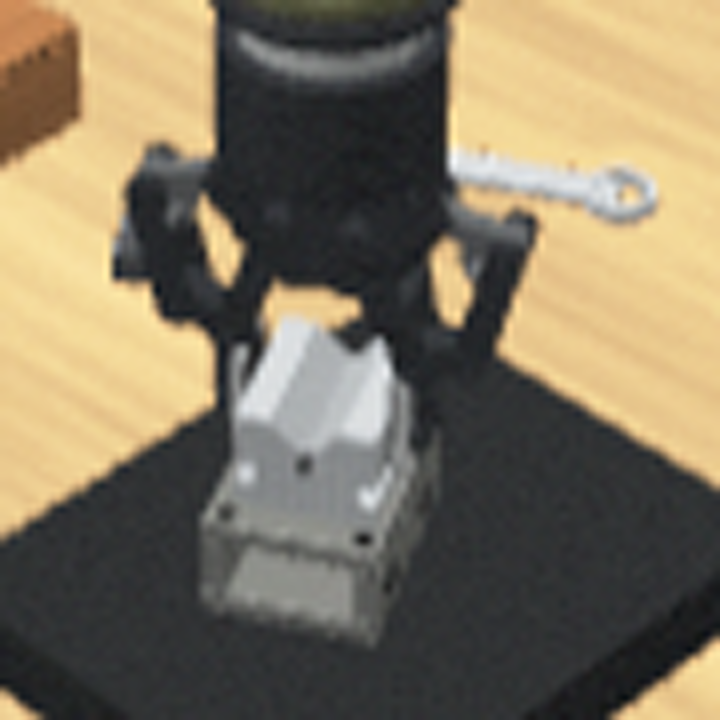

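Request:
{"fn": "carry_out", "kwargs": {
  "motion": [
    [0,0,-0.004,0,0,0],
    [0,0,-0.012,0,0,0],
    [0,0,-0.025,0,0,0],
    [0,0,-0.045,0,0,0],
    [0,0,-0.07,0,0,0],
    [0,0,-0.09,0,0,0],
    [0,0,-0.1,0,0,0],
    [0,0,-0.1,0,0,0]
  ]
}}

```text
time: 12.55
eef_pos: [0.5473, 0.0172, 0.1706]
ee_rot: [-2.67, 1.65, -0.005]
contact_force: [-0.4, -0.1, -6.1]
grip_width: 0.049
```

Run:
```python
from h import *
st()
im,c,_=snap('wrist','w13.png')
# vcase from top & earlier wrist
rel([.6215,-.2355,.15],-88.5)
```

```text
t 12.55 pos [0.5473 0.0172 0.1706] yaw -63.42 tilt [0.0041 0.0012] F [-0.4 -0.1 -6.1] w 0.0490
rel [0.2596 0.0462 0.0193] [-0.0025  0.0006  0.4379]  dist 0.264 ang 25.1
```

View pics/w13.png

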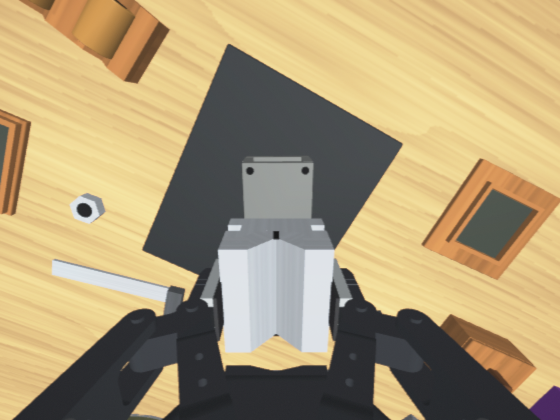

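Request:
{"fn": "carry_out", "kwargs": {
  "motion": [
    [0.02,0.004,0,0,0,0.06],
    [0.055,0.01,0,0,0,0.13],
    [0.095,0.017,0,0,0,0.2],
    [0.135,0.024,0,0,0,0.27],
    [0.175,0.031,0,0,0,0.34],
    [0.21,0.038,0,-0.002,0,0.4],
    [0.24,0.043,0,-0.002,0,0.43],
    [0.255,0.046,0,-0.002,0,0.438],
    [0.26,0.046,0,-0.002,0,0.438],
    [0.26,0.046,0,-0.002,0,0.438]
  ]
}}

```text
time: 13.6
eef_pos: [0.6215, -0.2354, 0.1682]
ee_rot: [-2.25, 2.192, 0.003]
contact_force: [0.7, 0.5, -5.8]
grip_width: 0.0486
```

Run:
```python
from h import *
st()
im,c,_=snap('wrist','w14.png'); np.save('w14c.npy',c,allow_pickle=True); crop(im,190,120,360,250,4.7,'w14c.png')
st()
```

```text
t 13.60 pos [ 0.6215 -0.2354  0.1682] yaw -88.51 tilt [-0.0014  0.0018] F [ 0.7  0.5 -5.8] w 0.0486
t 13.65 pos [ 0.6217 -0.2342  0.1684] yaw -88.44 tilt [-0.0009  0.0025] F [ 0.2  0.9 -6.3] w 0.0488
```

View pics/w14c.png

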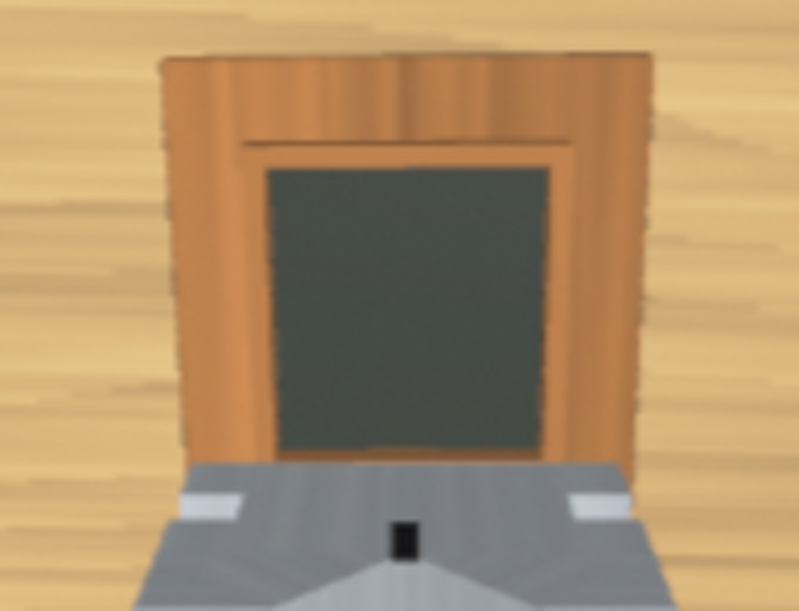

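Run:
```python
from h import *
c=np.load('w14c.npy',allow_pickle=True).item()
def Q(x,y,z): return onz(c,[[190+(x+.5)/4.7-.5,120+(y+.5)/4.7-.5]],z)[0]
def L(a,b): d=b-a; return round(np.linalg.norm(d),4),round(np.rad2deg(np.arctan2(d[1],d[0])),2)
b=[Q(163,60,.008),Q(653,55,.008)]; m=(b[0]+b[1])/2; print('board edge',L(*b),m.round(4))
r=[Q(267,168,.016),Q(550,167,.016)]; m2=(r[0]+r[1])/2; print('rim in',L(*r),m2.round(4))
f=[Q(277,450,.008),Q(541,450,.008)]; m3=(f[0]+f[1])/2; print('floor far',L(*f),m3.round(4))
for a in (1.0,1.5):
    u=np.array([np.cos(np.deg2rad(a)),np.sin(np.deg2rad(a)),0]); print(a,(m-.06*u).round(4),(m2-.036*u).round(4),(m3+.036*u).round(4))
ls=[L(Q(187,460,.008),Q(163,60,.008)),L(Q(634,460,.008),Q(653,55,.008))];print(ls)
s=st(); rel([.6215,-.2355,.03],-89)
```

```text
board edge (np.float64(0.1127), np.float64(-87.95)) [ 0.6801 -0.233   0.008 ]
rim in (np.float64(0.0652), np.float64(-88.3)) [ 0.6562 -0.2338  0.016 ]
floor far (np.float64(0.0668), np.float64(-88.47)) [ 0.5839 -0.2358  0.008 ]
1.0 [ 0.6201 -0.234   0.008 ] [ 0.6202 -0.2344  0.016 ] [ 0.6198 -0.2352  0.008 ]
1.5 [ 0.6201 -0.2346  0.008 ] [ 0.6202 -0.2347  0.016 ] [ 0.6198 -0.2349  0.008 ]
[(np.float64(0.0985), np.float64(1.71)), (np.float64(0.0995), np.float64(2.08))]
t 13.65 pos [ 0.6217 -0.2342  0.1684] yaw -88.44 tilt [-0.0009  0.0025] F [ 0.2  0.9 -6.3] w 0.0488
rel [1.600e-03 1.000e-04 1.384e-01] [0.0009 0.0025 0.0098]  dist 0.138 ang 0.6
```

Request:
{"fn": "carry_out", "kwargs": {
  "motion": [
    [0,0,0.01,0,0,0],
    [0,0,0.03,0,0,0],
    [0.001,0,0.055,0.001,0.001,0],
    [0.001,0,0.08,0.001,0.002,0],
    [0.001,0,0.105,0.001,0.002,0],
    [0.001,0,0.125,0.001,0.002,0],
    [0.001,0,0.14,0.001,0.002,0],
    [0.001,0,0.151,0.001,0.002,0],
    [0.001,0,0.156,0.001,0.002,0],
    [0.001,0,0.156,0.001,0.002,0]
  ]
}}

```text
time: 14.65
eef_pos: [0.6215, -0.2345, 0.0121]
ee_rot: [-2.252, 2.19, 0.001]
contact_force: [0.5, -0.4, -6.0]
grip_width: 0.0493
```

Run:
```python
from h import *
st()
im,c,_=snap('wrist','w15.png'); crop(im,190,150,360,360,3,'w15c.png')
im,c,_=snap('scene','s15.png'); crop(im,180,195,270,285,8,'s15c.png')
st(); rel([.6214,-.2347,-.0076],-88.3)
```

```text
t 14.65 pos [ 0.6215 -0.2345  0.0121] yaw -88.42 tilt [-0.0003  0.0007] F [ 0.5 -0.4 -6. ] w 0.0493
t 14.75 pos [ 0.6221 -0.2352  0.0133] yaw -88.43 tilt [ 0.0014 -0.0001] F [ 0.8 -0.2 -5.5] w 0.0491
rel [-0.0005  0.0007  0.0209] [-0.0014 -0.0001 -0.0024]  dist 0.021 ang 0.2
```

View pics/w15c.png

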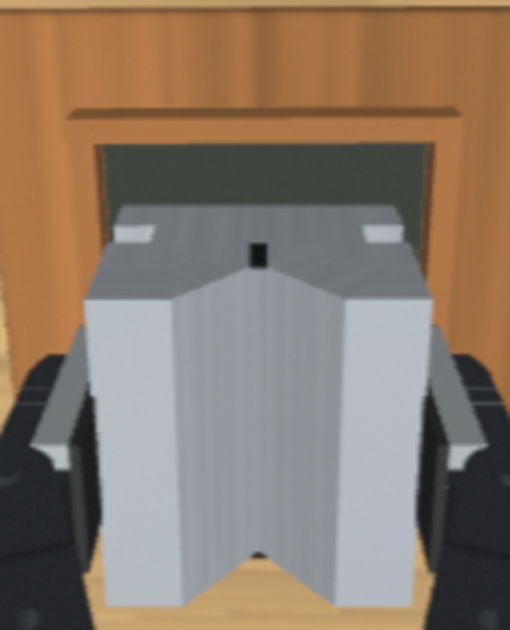

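View pics/s15c.png

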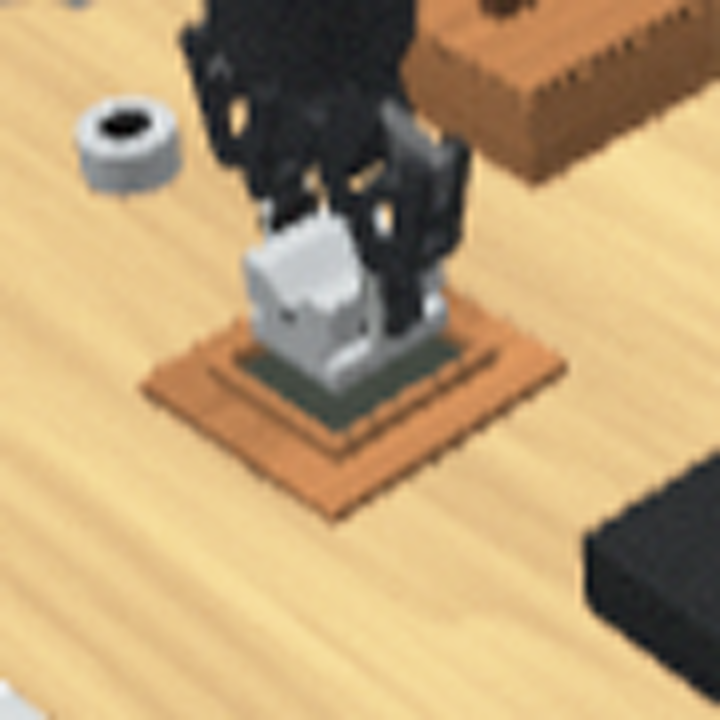

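Centred over the recess. I'll go down gently.

Request:
{"fn": "carry_out", "kwargs": {
  "motion": [
    [0,0.0005,0.006,0,0,0],
    [0,0.001,0.012,0,0,0],
    [0,0.001,0.016,0,0,0],
    [0,0.001,0.018,0,0,0],
    [0,0.001,0.0195,0,0,0],
    [0,0.001,0.0205,0,0,0],
    [0,0.001,0.0205,0,0,0]
  ]
}}

```text
time: 15.45
eef_pos: [0.6211, -0.2352, -0.0073]
ee_rot: [-2.251, 2.19, -0.002]
contact_force: [0.1, 0.1, -5.9]
grip_width: 0.0488
```

Request:
{"fn": "carry_out", "kwargs": {
  "motion": [
    [0,0,0.001,0,0,0],
    [0,0,0.002,0,0,0],
    [0,0,0.002,0,0,0]
  ]
}}

```text
time: 15.75
eef_pos: [0.6213, -0.2353, -0.0075]
ee_rot: [-2.25, 2.19, -0.003]
contact_force: [-4.0, 1.9, 6.8]
grip_width: 0.0491
```

Request:
{"fn": "carry_out", "kwargs": {
  "motion": [
    [0,0,-0.001,0,0,0],
    [0,0,-0.001,0,0,0],
    [0,0,-0.001,0,0,0],
    [0,0,-0.001,0,0,0],
    [0,0,-0.01,0,0,0],
    [0,0,-0.04,0,0,0],
    [0,0,-0.085,0,0,0],
    [0,0,-0.13,0,0,0],
    [0,0,-0.16,0,0,0],
    [0,0,-0.17,0,0,0]
  ],
  "gripper": 0.08
}}

```text
time: 16.75
eef_pos: [0.6224, -0.2366, 0.1673]
ee_rot: [-2.248, 2.188, -0.012]
contact_force: [-0.1, -0.3, -0.3]
grip_width: 0.0799
```

Run:
```python
from h import *
st()
im,c,_=snap('wrist','w16.png'); crop(im,180,120,370,270,4,'w16c.png')
st(); rel([.547,.0172,.17],-63.5)
```

```text
t 16.75 pos [ 0.6224 -0.2366  0.1673] yaw -88.46 tilt [ 0.0086 -0.0025] F [-0.1 -0.3 -0.3] w 0.0799
t 16.80 pos [ 0.6223 -0.2363  0.1669] yaw -88.45 tilt [ 0.0081 -0.0021] F [ 0.2 -0.5  1. ] w 0.0799
rel [-0.2555  0.0683 -0.0042] [-0.0074 -0.004  -0.4354]  dist 0.264 ang 25.0
```

View pics/w16c.png

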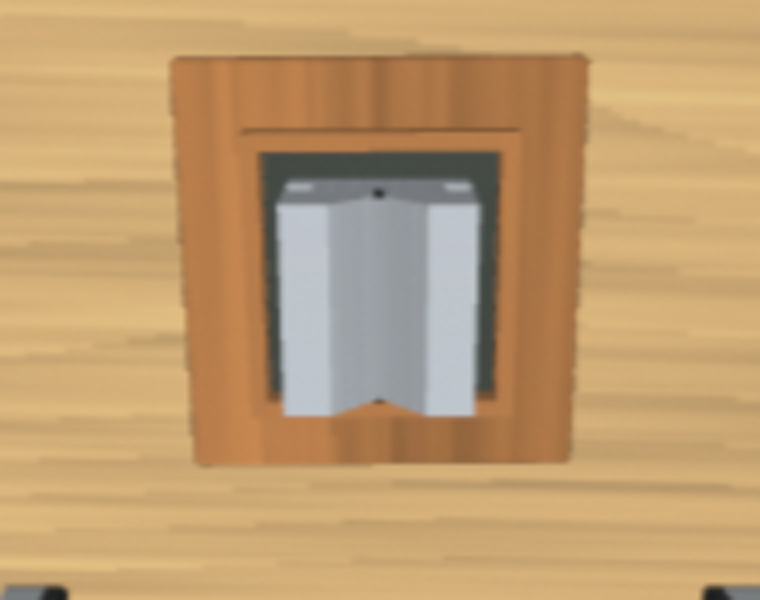

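Run:
```python
from h import *
rel([.4385,-.3295,.18],-89.5)
```

```text
rel [ 0.0882  0.1861 -0.0144] [-0.008  -0.0022  0.0183]  dist 0.206 ang 1.2
```

Request:
{"fn": "carry_out", "kwargs": {
  "motion": [
    [0.02,0.04,-0.012,0,0,0],
    [0.04,0.085,-0.014,0,0,0.01],
    [0.06,0.125,-0.014,-0.004,0,0.018],
    [0.08,0.165,-0.014,-0.008,-0.002,0.018],
    [0.088,0.186,-0.014,-0.008,-0.002,0.018],
    [0.088,0.186,-0.014,-0.008,-0.002,0.018],
    [0.088,0.186,-0.014,-0.008,-0.002,0.018]
  ],
  "gripper": 0.05
}}

```text
time: 17.5
eef_pos: [0.4385, -0.3288, 0.1789]
ee_rot: [-2.231, 2.212, 0.002]
contact_force: [-0.1, 0.3, 0.5]
grip_width: 0.05
```

Run:
```python
from h import *
st()
im,c,_=snap('wrist','w17.png'); np.save('w17c.npy',c,allow_pickle=True); crop(im,180,120,370,270,4,'w17c.png')
```

```text
t 17.50 pos [ 0.4385 -0.3288  0.1789] yaw -89.52 tilt [-0.0006  0.001 ] F [-0.1  0.3  0.5] w 0.0500
```

View pics/w17c.png

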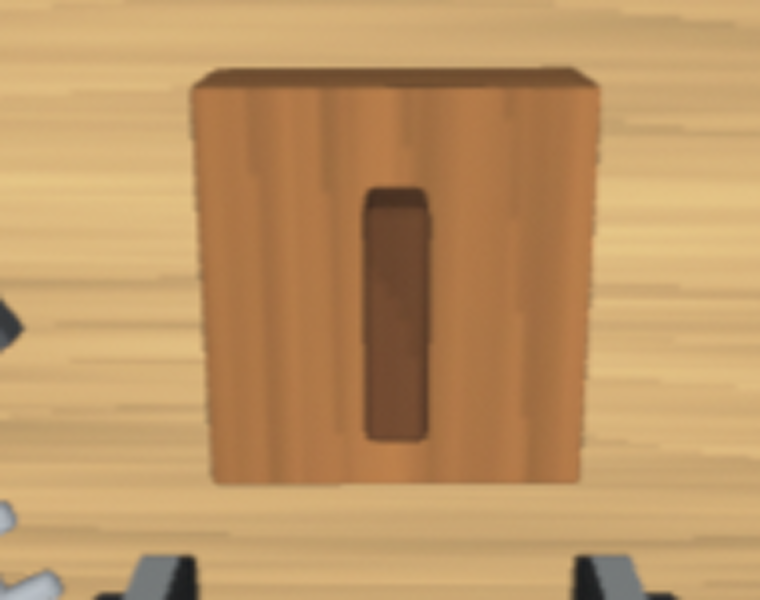

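Run:
```python
from h import *
c=np.load('w17c.npy',allow_pickle=True).item()
def Q(x,y,z): return onz(c,[[180+(x+.5)/4-.5,120+(y+.5)/4-.5]],z)[0]
def L(a,b): d=b-a; return round(np.linalg.norm(d),4),round(np.rad2deg(np.arctan2(d[1],d[0])),2)
h=np.array([Q(*p,.05) for p in [(194,86),(600,86),(579,482),(212,483)]]);print('hood',h.mean(0).round(4),L(h[0],h[1]),L(h[3],h[2]),L(h[3],h[0]),L(h[2],h[1]))
b=np.array([Q(*p,.078) for p in [(364,208),(430,208),(428,440),(366,440)]]);print('bar',b.mean(0).round(4),L(b[0],b[1]),L(b[3],b[2]),L(b[3],b[0]),L(b[2],b[1]))
rel(np.r_[b.mean(0)[:2],.035],-89.6)
```

```text
hood [ 0.437  -0.3305  0.05  ] (np.float64(0.1003), np.float64(-89.52)) (np.float64(0.1017), np.float64(-89.31)) (np.float64(0.1079), np.float64(0.06)) (np.float64(0.1075), np.float64(0.81))
bar [ 0.4371 -0.3305  0.078 ] (np.float64(0.0153), np.float64(-89.51)) (np.float64(0.0154), np.float64(-89.49)) (np.float64(0.0583), np.float64(0.62)) (np.float64(0.0583), np.float64(0.7))
rel [0.0022 0.0023 0.1438] [0.0004 0.0009 0.0031]  dist 0.144 ang 0.2
```

Request:
{"fn": "carry_out", "kwargs": {
  "motion": [
    [0.001,0.001,0.04,0,0,0],
    [0.002,0.002,0.085,0,0,0],
    [0.002,0.002,0.12,0,0,0],
    [0.002,0.002,0.138,0,0,0],
    [0.002,0.002,0.144,0,0,0],
    [0.002,0.002,0.144,0,0,0]
  ]
}}

```text
time: 18.15
eef_pos: [0.4379, -0.3294, 0.0339]
ee_rot: [-2.234, 2.208, 0.004]
contact_force: [-1.3, -0.4, 1.1]
grip_width: 0.0499
```

Request:
{"fn": "carry_out", "kwargs": {
  "motion": [
    [0,0,0,0,0,0],
    [0,0,0,0,0,0],
    [0,0,0,0,0,0],
    [0,0,0,0,0,0],
    [0,0,0,0,0,0]
  ],
  "gripper": 0.022,
  "grip_force": 50
}}

```text
time: 18.65
eef_pos: [0.4381, -0.3295, 0.0343]
ee_rot: [-2.234, 2.208, 0.003]
contact_force: [-0.2, -0.4, -0.4]
grip_width: 0.0222
```

Run:
```python
from h import *
st()
im,c,_=snap('scene','s18.png'); crop(im,190,140,290,240,7,'s18c.png')
im,c,_=snap('wrist','w18.png'); crop(im,180,180,370,330,4,'w18c.png')
```

```text
t 18.65 pos [ 0.4381 -0.3295  0.0343] yaw -89.33 tilt [-0.0011  0.0017] F [-0.2 -0.4 -0.4] w 0.0222
```

View pics/s18c.png

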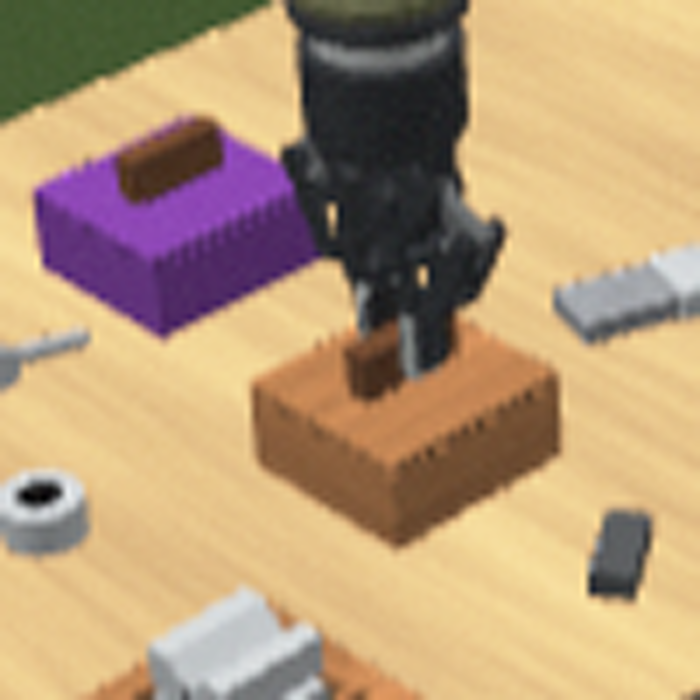

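View pics/w18c.png

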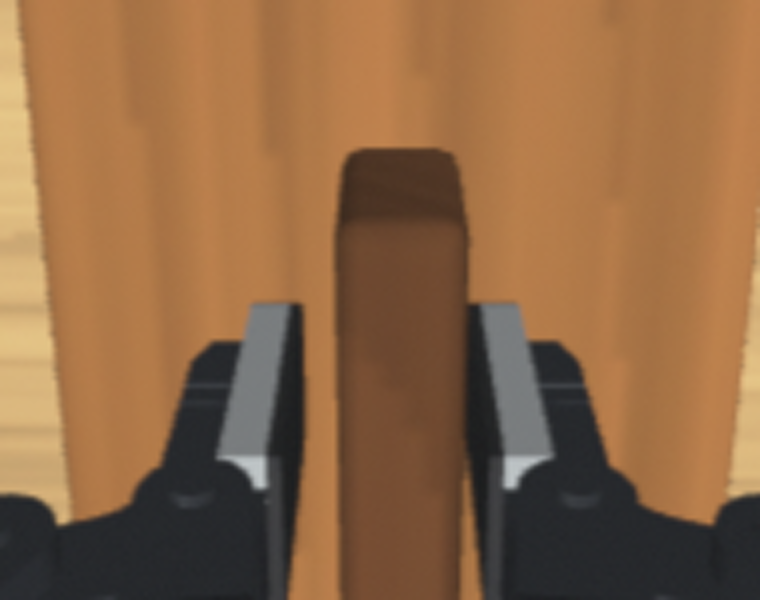

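Request:
{"fn": "carry_out", "kwargs": {
  "motion": [
    [0.002,0,0.002,0,0,0],
    [0.002,0,0.003,0,0,0],
    [0.002,0,0.003,0,0,0],
    [0.002,0,0.003,0,0,0],
    [0.002,0,0.003,0,0,0],
    [0.002,0,0.003,0,0,0]
  ],
  "gripper": 0.008
}}

```text
time: 19.35
eef_pos: [0.4382, -0.3303, 0.0333]
ee_rot: [-2.232, 2.206, 0.004]
contact_force: [-5.8, 9.1, 28.1]
grip_width: 0.0153
```

Request:
{"fn": "carry_out", "kwargs": {
  "motion": [
    [0,0,-0.004,0,0,0],
    [0,0,-0.012,0,0,0],
    [0,0,-0.025,0,0,0],
    [0,0,-0.045,0,0,0],
    [0,0,-0.07,0,0,0],
    [0,0,-0.09,0,0,0],
    [0,0,-0.1,0,0,0],
    [0,0,-0.1,0,0,0]
  ]
}}

```text
time: 20.15
eef_pos: [0.4387, -0.3313, 0.1347]
ee_rot: [-2.232, 2.206, -0.0]
contact_force: [0.5, -0.9, -2.1]
grip_width: 0.0149
```

Run:
```python
from h import *
st()
im,c,_=snap('wrist','w19.png')
im,c,_=snap('scene','s19.png'); crop(im,170,120,290,240,6,'s19c.png')
st()
```

```text
t 20.15 pos [ 0.4387 -0.3313  0.1347] yaw -89.31 tilt [0.0025 0.0025] F [ 0.5 -0.9 -2.1] w 0.0149
t 20.25 pos [ 0.438  -0.3303  0.1328] yaw -89.30 tilt [-0.0001  0.0045] F [-0.3 -0.3 -1.6] w 0.0150
```

View pics/w19.png

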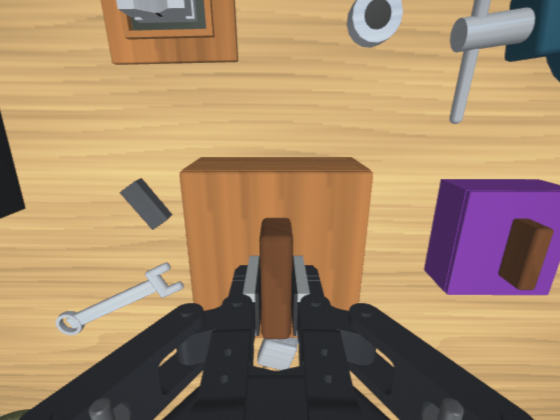

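View pics/s19c.png

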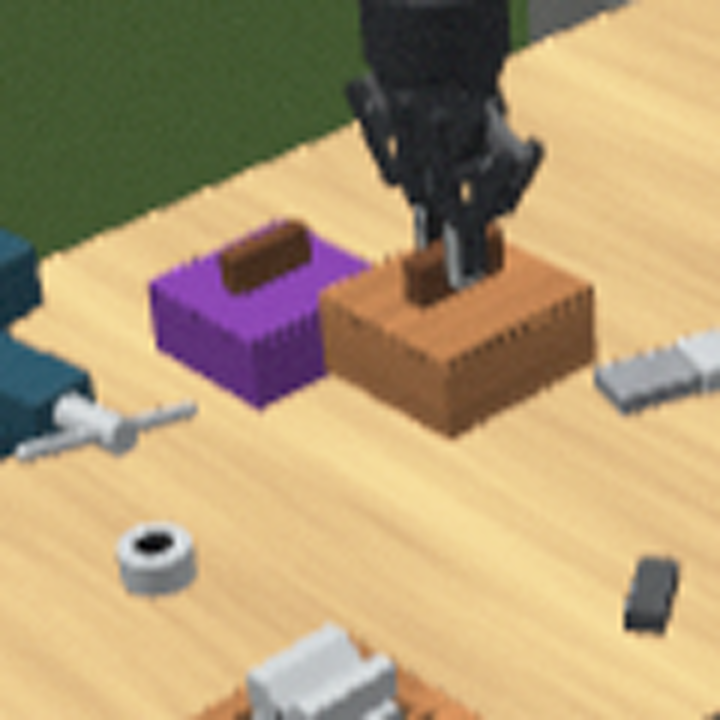

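Run:
```python
from h import *
st(); rel([.6211,-.2347,.13],-88.3)
```

```text
t 20.25 pos [ 0.438  -0.3303  0.1328] yaw -89.30 tilt [-0.0001  0.0045] F [-0.3 -0.3 -1.6] w 0.0150
rel [-0.0934 -0.1843  0.0032] [ 0.      0.0045 -0.0175]  dist 0.207 ang 1.0
```

Request:
{"fn": "carry_out", "kwargs": {
  "motion": [
    [-0.008,-0.016,0,0,0,0],
    [-0.025,-0.05,0,0,0,0],
    [-0.043,-0.085,0,0,0,0],
    [-0.061,-0.12,0,0,0,-0.017],
    [-0.076,-0.15,0,0,0.004,-0.017],
    [-0.087,-0.172,0.003,0,0.004,-0.017],
    [-0.093,-0.183,0.003,0,0.004,-0.017],
    [-0.0935,-0.184,0.003,0,0.004,-0.017],
    [-0.0935,-0.184,0.003,0,0.004,-0.017]
  ]
}}

```text
time: 21.15
eef_pos: [0.6197, -0.2352, 0.1297]
ee_rot: [2.252, -2.189, -0.002]
contact_force: [-0.4, -0.9, -1.5]
grip_width: 0.0147
```

Run:
```python
from h import *
st()
im,c,_=snap('wrist','w20.png'); np.save('w20c.npy',c,allow_pickle=True)
im,c,_=snap('scene','s20.png'); crop(im,160,160,280,280,6,'s20c.png')
st()
```

```text
t 21.15 pos [ 0.6197 -0.2352  0.1297] yaw -88.37 tilt [-0.0018  0.0001] F [-0.4 -0.9 -1.5] w 0.0147
t 21.25 pos [ 0.6193 -0.2362  0.1304] yaw -88.47 tilt [-0.0009 -0.0002] F [ 0.5 -0.2 -1.7] w 0.0148
```

View pics/w20.png

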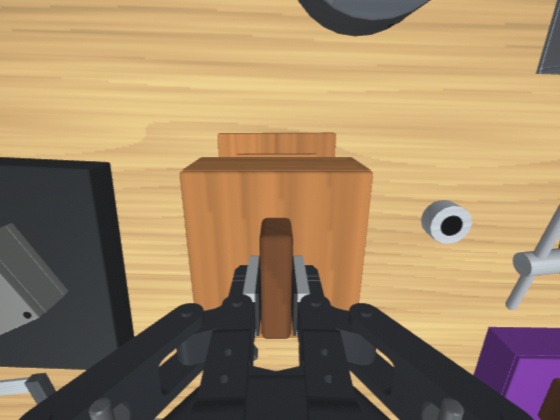

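View pics/s20c.png

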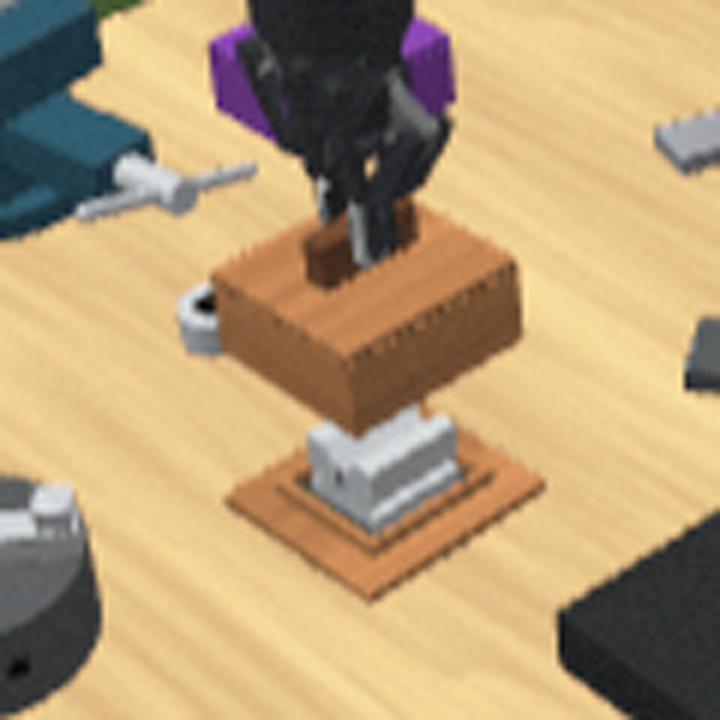

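Run:
```python
from h import *
st(); rel([.6211,-.2347,.055],-88.3)
```

```text
t 21.25 pos [ 0.6193 -0.2362  0.1304] yaw -88.47 tilt [-0.0009 -0.0002] F [ 0.5 -0.2 -1.7] w 0.0148
rel [-0.0014 -0.0019  0.0754] [ 0.0009 -0.0002 -0.0029]  dist 0.075 ang 0.2
```

Request:
{"fn": "carry_out", "kwargs": {
  "motion": [
    [-0.001,-0.001,0.01,0,0,0],
    [-0.0015,-0.002,0.025,0,0,-0.003],
    [-0.0015,-0.002,0.042,0,0,-0.003],
    [-0.0015,-0.002,0.056,0,0,-0.003],
    [-0.0015,-0.002,0.067,0,0,-0.003],
    [-0.0015,-0.002,0.074,0,0,-0.003],
    [-0.0015,-0.002,0.075,0,0,-0.003],
    [-0.0015,-0.002,0.075,0,0,-0.003]
  ]
}}

```text
time: 22.05
eef_pos: [0.6213, -0.2348, 0.0555]
ee_rot: [2.254, -2.188, -0.0]
contact_force: [0.6, 0.7, -1.2]
grip_width: 0.0147
```

Run:
```python
from h import *
st()
im,c,_=snap('wrist','w21.png'); np.save('w21c.npy',c,allow_pickle=True); crop(im,160,130,400,260,3.3,'w21c.png')
im,c,_=snap('scene','s21.png'); crop(im,170,180,270,280,7,'s21c.png')
st()
```

```text
t 22.05 pos [ 0.6213 -0.2348  0.0555] yaw -88.30 tilt [-0.0007 -0.0004] F [ 0.6  0.7 -1.2] w 0.0147
t 22.15 pos [ 0.6217 -0.2349  0.0561] yaw -88.30 tilt [ 0.0003 -0.0007] F [-0.7  0.2 -1.8] w 0.0148
```

View pics/w21c.png

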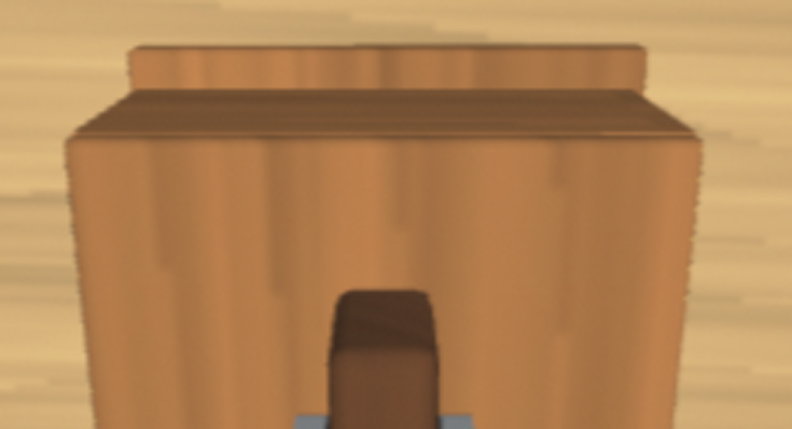

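View pics/s21c.png

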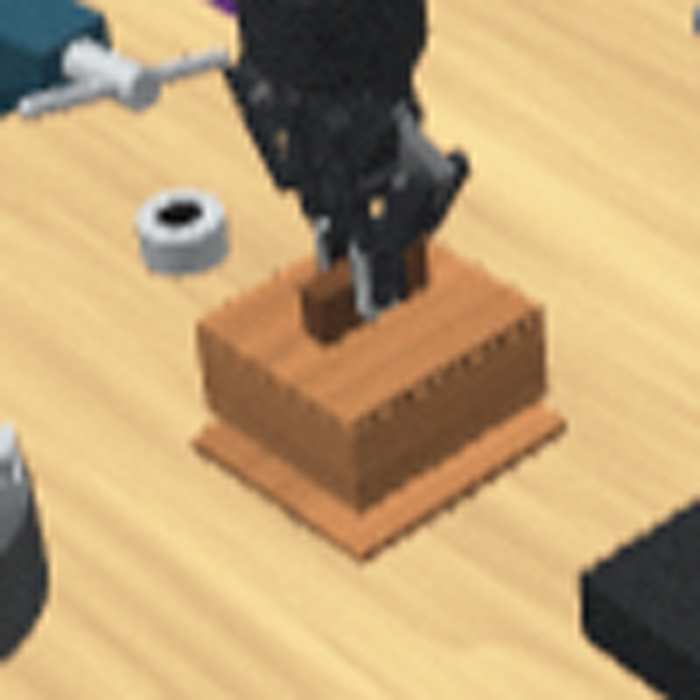

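Run:
```python
from h import *
c=np.load('w21c.npy',allow_pickle=True).item()
def Q(x,y,z): return onz(c,[[160+(x+.5)/3.3-.5,130+(y+.5)/3.3-.5]],z)[0]
b=[Q(131,47,.008),Q(645,45,.008)]; h=[Q(135,92,.0225),Q(633,90,.0225)]; t=[Q(67,138,.0725),Q(700,138,.0725)]
for n,e,k in (('board',b,.06),('hood low',h,.054),('hood top',t,.054)):
    m=(e[0]+e[1])/2; d=e[1]-e[0]; a=np.arctan2(d[1],d[0])+np.pi/2; print(n,np.linalg.norm(d).round(4),np.rad2deg(a).round(2),(m-k*np.array([np.cos(a),np.sin(a),0])).round(4))
```

```text
board 0.1121 1.9 [ 0.6208 -0.235   0.008 ]
hood low 0.1029 1.92 [ 0.6194 -0.2341  0.0225]
hood top 0.1 1.69 [ 0.6201 -0.2338  0.0725]
```

Aligned to about 1.5 mm, well inside the 8 mm play. Lowering now.

Request:
{"fn": "carry_out", "kwargs": {
  "motion": [
    [0,0,0.004,0,0,0],
    [0,0,0.008,0,0,0],
    [0,0,0.011,0,0,0],
    [0,0,0.0125,0,0,0],
    [0,0,0.0135,0,0,0],
    [0,0,0.0145,0,0,0],
    [0,0,0.0145,0,0,0]
  ]
}}

```text
time: 22.85
eef_pos: [0.6217, -0.235, 0.0416]
ee_rot: [2.254, -2.188, 0.001]
contact_force: [-0.9, -0.2, -2.0]
grip_width: 0.015
```

Request:
{"fn": "carry_out", "kwargs": {
  "motion": [
    [0,0,0.001,0,0,0],
    [0,0,0.002,0,0,0],
    [0,0,0.002,0,0,0]
  ]
}}

```text
time: 23.15
eef_pos: [0.6218, -0.2351, 0.0415]
ee_rot: [-2.254, 2.188, -0.002]
contact_force: [-4.8, 2.0, 11.6]
grip_width: 0.0146
```

Request:
{"fn": "carry_out", "kwargs": {
  "motion": [
    [0,0,-0.001,0,0,0],
    [0,0,-0.001,0,0,0],
    [0,0,-0.001,0,0,0],
    [0,0,-0.008,0,0,0],
    [0,0,-0.03,0,0,0],
    [0,0,-0.07,0,0,0],
    [0,0,-0.11,0,0,0],
    [0,0,-0.15,0,0,0],
    [0,0,-0.16,0,0,0]
  ],
  "gripper": 0.045
}}

```text
time: 24.05
eef_pos: [0.6232, -0.2366, 0.2071]
ee_rot: [-2.251, 2.186, -0.014]
contact_force: [0.3, -0.3, -0.3]
grip_width: 0.0452
```

Run:
```python
from h import *
st()
im,c,_=snap('wrist','w22.png'); np.save('w22c.npy',c,allow_pickle=True); crop(im,170,110,380,260,3.8,'w22c.png')
im,c,_=snap('scene','s22.png'); crop(im,170,180,270,280,7,'s22c.png')
st(); rel([.546,.0166,.17],-63.5)
```

```text
t 24.05 pos [ 0.6232 -0.2366  0.2071] yaw -88.32 tilt [ 0.0086 -0.0038] F [ 0.3 -0.3 -0.3] w 0.0452
t 24.15 pos [ 0.6224 -0.2357  0.2039] yaw -88.31 tilt [ 0.0054 -0.002 ] F [ 0.5  0.5 -1. ] w 0.0454
rel [-0.2545  0.0691  0.0329] [-0.0048 -0.0032 -0.433 ]  dist 0.266 ang 24.8
```

View pics/w22c.png

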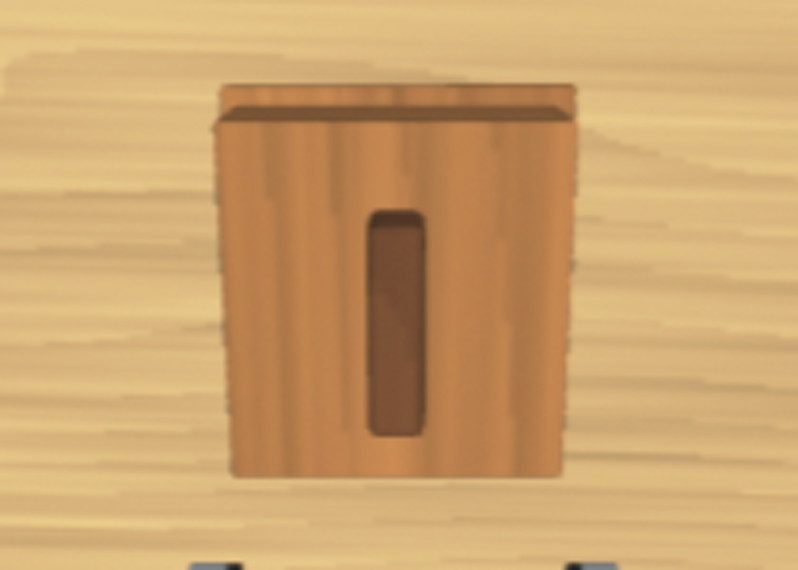

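View pics/s22c.png

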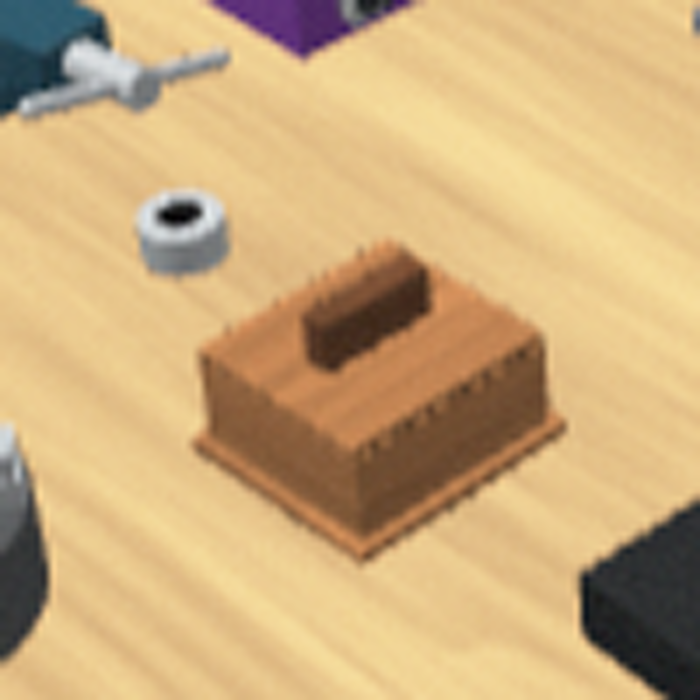

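The cover is fully down with even margins. Last is the riser.

Request:
{"fn": "carry_out", "kwargs": {
  "motion": [
    [-0.03,0.008,0,0,0,-0.05],
    [-0.07,0.019,0,0,0,-0.12],
    [-0.115,0.031,0,0,0,-0.2],
    [-0.16,0.043,0.01,-0.002,0,-0.28],
    [-0.205,0.056,0.02,-0.005,-0.003,-0.36],
    [-0.24,0.065,0.03,-0.005,-0.003,-0.42],
    [-0.2545,0.069,0.033,-0.005,-0.003,-0.433],
    [-0.2545,0.069,0.033,-0.005,-0.003,-0.433],
    [-0.2545,0.069,0.033,-0.005,-0.003,-0.433]
  ],
  "gripper": 0.085
}}

```text
time: 25.05
eef_pos: [0.5461, 0.0154, 0.1695]
ee_rot: [2.669, -1.654, 0.0]
contact_force: [0.7, -0.5, -0.5]
grip_width: 0.085
```

Run:
```python
from h import *
st()
im,c,_=snap('wrist','w23.png'); np.save('w23c.npy',c,allow_pickle=True); crop(im,200,140,350,270,4.5,'w23c.png')
st()
```

```text
t 25.05 pos [0.5461 0.0154 0.1695] yaw -63.58 tilt [-0.0008 -0.0015] F [ 0.7 -0.5 -0.5] w 0.0850
t 25.10 pos [0.5464 0.0146 0.1698] yaw -63.66 tilt [-0.0001 -0.0017] F [ 0.8 -0.9  0.2] w 0.0854
```

View pics/w23c.png

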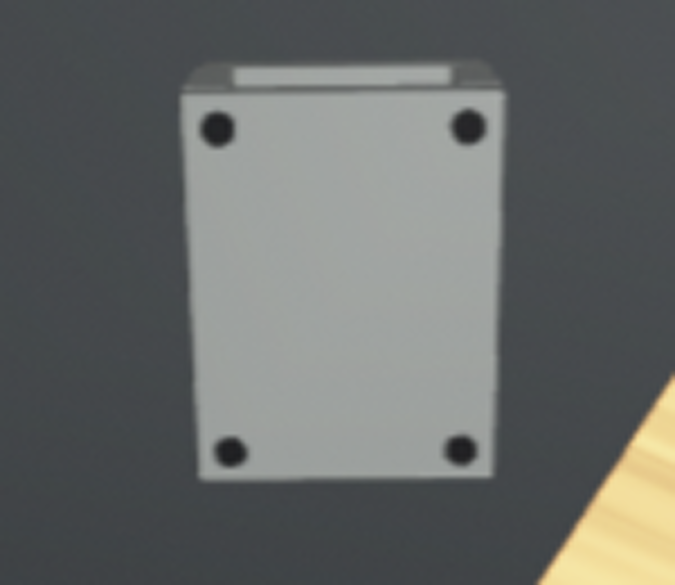

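Run:
```python
from h import *
c=np.load('w23c.npy',allow_pickle=True).item()
def Q(x,y,z): return onz(c,[[200+(x+.5)/4.5-.5,140+(y+.5)/4.5-.5]],z)[0]
def L(a,b): d=b-a; return round(np.linalg.norm(d),4),round(np.rad2deg(np.arctan2(d[1],d[0])),2)
v=np.array([Q(*p,.085) for p in [(180,94),(505,92),(494,477),(199,480)]]);print(v.mean(0),L(v[0],v[1]),L(v[3],v[2]),L(v[3],v[0]),L(v[2],v[1]))
rel(np.r_[v.mean(0)[:2],.0255],-63.2)
```

```text
[0.54648925 0.0163677  0.085     ] (np.float64(0.062), np.float64(-63.25)) (np.float64(0.0623), np.float64(-62.96)) (np.float64(0.0816), np.float64(26.89)) (np.float64(0.0813), np.float64(27.07))
rel [-0.0017 -0.0009  0.1443] [ 0.0008 -0.0015 -0.008 ]  dist 0.144 ang 0.5
```

Request:
{"fn": "carry_out", "kwargs": {
  "motion": [
    [-0.001,0,0.03,0,-0.001,-0.008],
    [-0.0015,-0.001,0.07,0,-0.001,-0.008],
    [-0.0015,-0.001,0.1,0,-0.001,-0.008],
    [-0.0015,-0.001,0.125,0,-0.001,-0.008],
    [-0.0015,-0.001,0.139,0,-0.001,-0.008],
    [-0.0015,-0.001,0.144,0,-0.001,-0.008],
    [-0.0015,-0.001,0.144,0,-0.001,-0.008]
  ]
}}

```text
time: 25.8
eef_pos: [0.5468, 0.0145, 0.0255]
ee_rot: [2.672, -1.648, -0.0]
contact_force: [0.7, 0.0, 0.3]
grip_width: 0.0849
```

Request:
{"fn": "carry_out", "kwargs": {
  "motion": [
    [0,0,0,0,0,0],
    [0,0,0,0,0,0],
    [0,0,0,0,0,0],
    [0,0,0,0,0,0],
    [0,0,0,0,0,0],
    [0,0,0,0,0,0]
  ],
  "gripper": 0.052,
  "grip_force": 60
}}

```text
time: 26.4
eef_pos: [0.5475, 0.0142, 0.0267]
ee_rot: [2.673, -1.65, 0.002]
contact_force: [-0.9, -0.5, 5.7]
grip_width: 0.0611
```

Run:
```python
from h import *
st()
im,c,_=snap('scene','s24.png'); crop(im,260,190,350,280,8,'s24c.png')
```

```text
t 26.40 pos [0.5475 0.0142 0.0267] yaw -63.37 tilt [ 0.0009 -0.0016] F [-0.9 -0.5  5.7] w 0.0611
```

View pics/s24c.png

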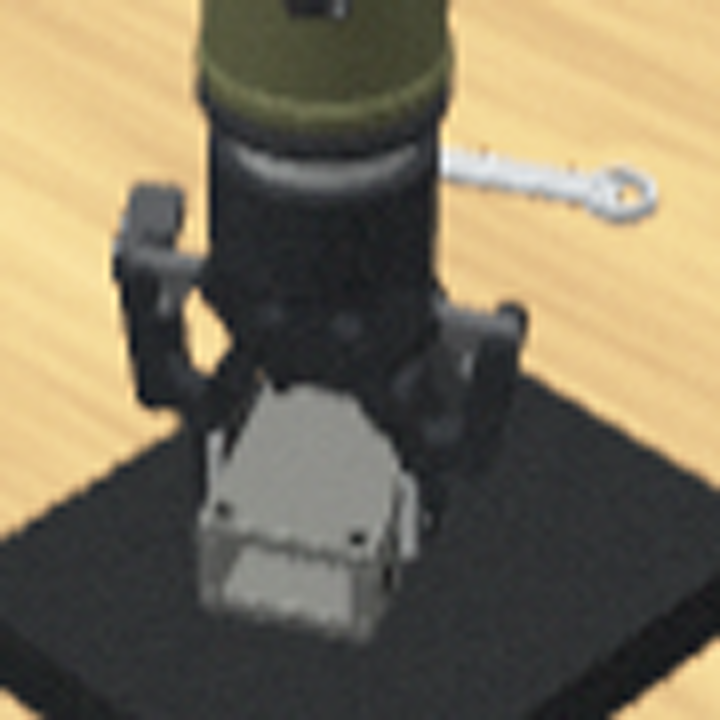

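Request:
{"fn": "carry_out", "kwargs": {
  "motion": [
    [0,0,-0.004,0,0,0],
    [0,0,-0.012,0,0,0],
    [0,0,-0.025,0,0,0],
    [0,0,-0.045,0,0,0],
    [0,0,-0.07,0,0,0],
    [0,0,-0.09,0,0,0],
    [0,0,-0.105,0,0,0],
    [0,0,-0.11,0,0,0],
    [0,0,-0.11,0,0,0]
  ]
}}

```text
time: 27.35
eef_pos: [0.5476, 0.0144, 0.1376]
ee_rot: [2.673, -1.65, 0.004]
contact_force: [0.2, -0.4, -8.6]
grip_width: 0.061
```

Run:
```python
from h import *
st(); im,c,_=snap('wrist','w25.png'); rel([.430,.3335,.15],-87.4)
```

```text
t 27.35 pos [0.5476 0.0144 0.1376] yaw -63.36 tilt [ 0.0022 -0.0013] F [ 0.2 -0.4 -8.6] w 0.0610
rel [-0.3376 -0.0384 -0.0138] [-3.000e-04 -1.500e-03  4.195e-01]  dist 0.340 ang 24.0
```

View pics/w25.png

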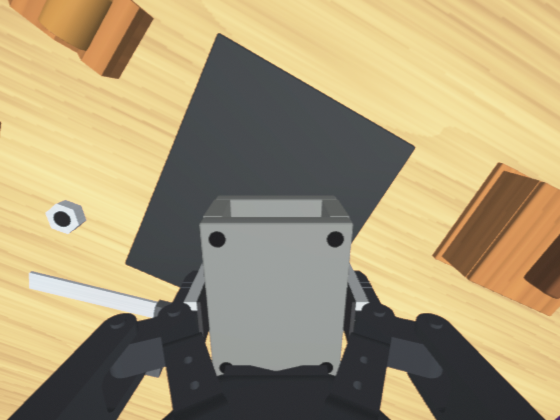

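Request:
{"fn": "carry_out", "kwargs": {
  "motion": [
    [-0.02,-0.002,-0.005,0,0,0.04],
    [-0.055,-0.006,-0.014,0,0,0.09],
    [-0.095,-0.011,-0.014,0,0,0.14],
    [-0.14,-0.016,-0.014,0,0,0.19],
    [-0.185,-0.021,-0.014,0,0,0.24],
    [-0.23,-0.026,-0.014,0,0,0.3],
    [-0.27,-0.031,-0.014,0,0,0.36],
    [-0.305,-0.035,-0.014,0,-0.001,0.4],
    [-0.328,-0.037,-0.014,0,-0.001,0.42],
    [-0.3376,-0.038,-0.014,0,-0.001,0.42]
  ]
}}

```text
time: 28.4
eef_pos: [0.4271, 0.3363, 0.1487]
ee_rot: [2.274, -2.165, -0.001]
contact_force: [-0.1, -0.9, -8.6]
grip_width: 0.0609
```

Request:
{"fn": "carry_out", "kwargs": {
  "motion": [
    [0,0,0,0,0,0],
    [0,0,0,0,0,0]
  ]
}}

```text
time: 28.6
eef_pos: [0.4269, 0.3352, 0.1479]
ee_rot: [2.272, -2.163, -0.001]
contact_force: [0.4, -1.1, -8.2]
grip_width: 0.0612
```

Run:
```python
from h import *
st(); im,c,_=snap('wrist','w26.png');np.save('w26c.npy',c,allow_pickle=True); crop(im,170,100,380,260,3.8,'w26c.png'); st()
```

```text
t 28.60 pos [0.4269 0.3352 0.1479] yaw -87.18 tilt [-0.0033 -0.0027] F [ 0.4 -1.1 -8.2] w 0.0612
t 28.65 pos [0.4275 0.3346 0.1483] yaw -87.26 tilt [-0.0027 -0.0026] F [ 1.1 -0.4 -7.9] w 0.0612
```

View pics/w26c.png

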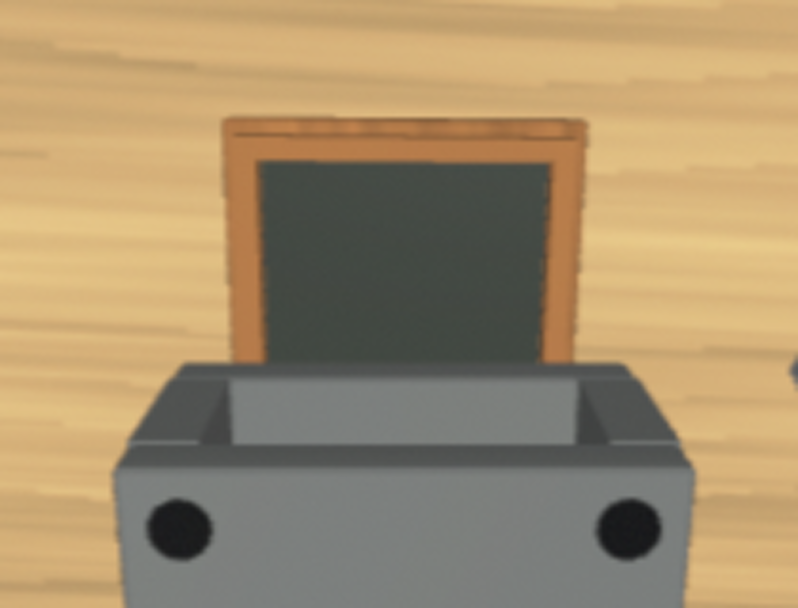

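Run:
```python
from h import *
c=np.load('w26c.npy',allow_pickle=True).item()
def Q(x,y,z): return onz(c,[[170+(x+.5)/3.8-.5,100+(y+.5)/3.8-.5]],z)[0]
b=[Q(223,118,.008),Q(587,121,.008)]; r=[Q(257,162,.016),Q(553,163,.016)]
for n,e,k in (('board',b,.059),('rim in',r,.049)):
    m=(e[0]+e[1])/2; d=e[1]-e[0]; a=np.arctan2(d[1],d[0])+np.pi/2; u=np.array([np.cos(a),np.sin(a),0]); print(n,np.linalg.norm(d).round(4),np.rad2deg(a).round(2),(m-k*u).round(4))
for p,q in (((233,360),(223,118)),((575,360),(587,121))):
    d=Q(*q,.012)-Q(*p,.012); print('side ang',np.rad2deg(np.arctan2(d[1],d[0])).round(2))
rel([.4305,.3330,.012],-87.5)
```

```text
board 0.0971 2.33 [0.4287 0.3361 0.008 ]
rim in 0.0778 2.6 [0.4283 0.3359 0.016 ]
side ang 2.18
side ang 2.95
rel [ 0.0014 -0.0033  0.1363] [ 0.0028 -0.0024  0.0041]  dist 0.136 ang 0.3
```

Run:
```python
from h import *
rel([.4287,.3355,.012],-87.5)
```

```text
rel [-0.0012 -0.0016  0.1363] [ 0.0028 -0.0024  0.0041]  dist 0.136 ang 0.3
```

Request:
{"fn": "carry_out", "kwargs": {
  "motion": [
    [0,0,0.01,0,0,0],
    [-0.001,-0.001,0.03,0.001,-0.001,0.004],
    [-0.001,-0.0015,0.055,0.003,-0.002,0.004],
    [-0.001,-0.0015,0.08,0.003,-0.002,0.004],
    [-0.001,-0.0015,0.1,0.003,-0.002,0.004],
    [-0.001,-0.0015,0.117,0.003,-0.002,0.004],
    [-0.001,-0.0015,0.13,0.003,-0.002,0.004],
    [-0.001,-0.0015,0.136,0.003,-0.002,0.004],
    [-0.001,-0.0015,0.136,0.003,-0.002,0.004]
  ]
}}

```text
time: 29.55
eef_pos: [0.4286, 0.3346, 0.0116]
ee_rot: [2.268, -2.172, 0.001]
contact_force: [-1.0, 0.2, -7.4]
grip_width: 0.0613
```

Run:
```python
from h import *
st(); im,c,_=snap('wrist','w27.png');np.save('w27c.npy',c,allow_pickle=True); crop(im,160,110,400,290,3.3,'w27c.png')
im,c,_=snap('scene','s27.png'); crop(im,370,260,470,360,7,'s27c.png'); st()
```

```text
t 29.55 pos [0.4286 0.3346 0.0116] yaw -87.54 tilt [-0.0005 -0.0013] F [-1.   0.2 -7.4] w 0.0613
t 29.65 pos [0.4291 0.3353 0.0128] yaw -87.52 tilt [0.001 0.   ] F [-0.1  0.4 -7.5] w 0.0609
```

View pics/w27c.png

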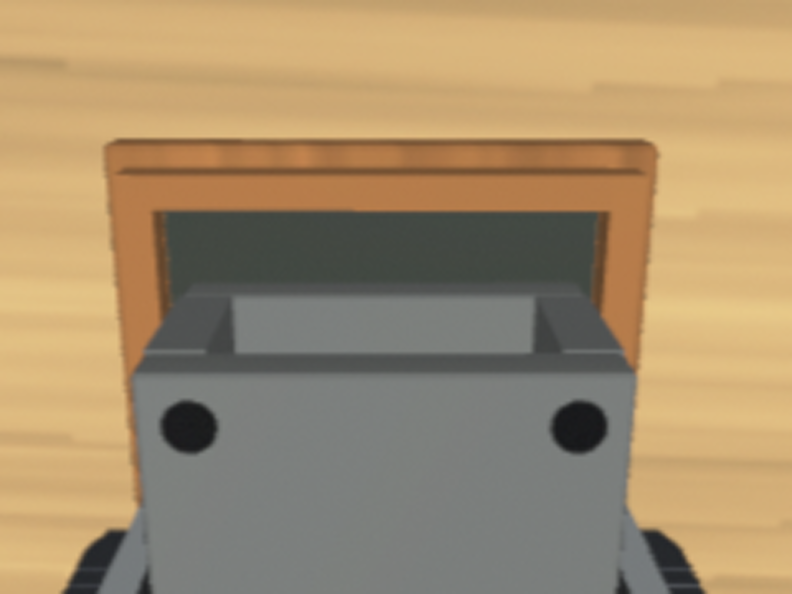

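View pics/s27c.png

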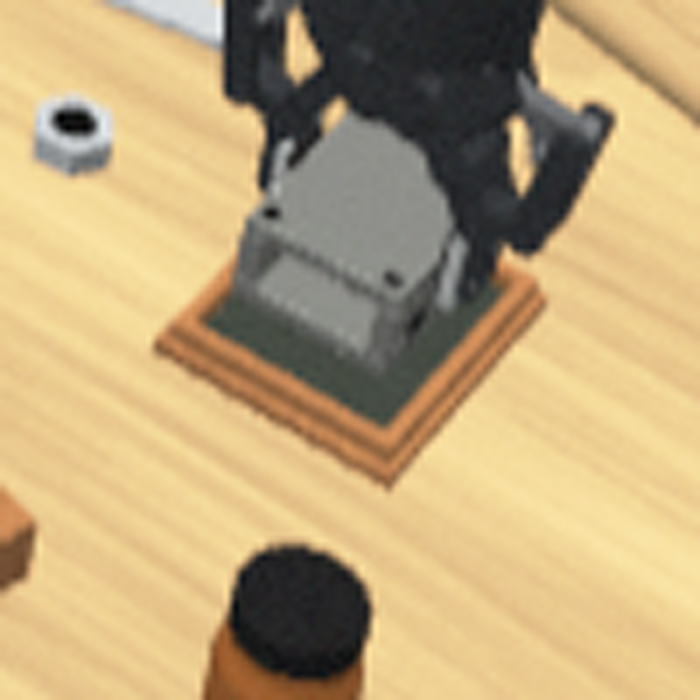

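Run:
```python
from h import *
c=np.load('w27c.npy',allow_pickle=True).item()
def Q(x,y,z): return onz(c,[[160+(x+.5)/3.3-.5,110+(y+.5)/3.3-.5]],z)[0].round(4)
print('rim inner',Q(153,211,.016),Q(610,211,.016),'riser front low',Q(188,289,.030),Q(580,289,.030),'riser front top',Q(134,373,.07),Q(635,373,.07))
rel([.4287,.3355,-.0098],-87.5)
```

```text
rim inner [0.4757 0.3772 0.016 ] [0.4791 0.2989 0.016 ] riser front low [0.4664 0.3688 0.03  ] [0.4691 0.3056 0.03  ] riser front top [0.4679 0.3678 0.07  ] [0.4705 0.3067 0.07  ]
rel [-0.0002  0.0005  0.0226] [-0.001  -0.     -0.0003]  dist 0.023 ang 0.1
```

Request:
{"fn": "carry_out", "kwargs": {
  "motion": [
    [0,0,0.006,0,0,0],
    [0,0,0.012,0,0,0],
    [0,0,0.016,0,0,0],
    [0,0,0.019,0,0,0],
    [0,0,0.0205,0,0,0],
    [0,0,0.0215,0,0,0],
    [0,0,0.0215,0,0,0]
  ]
}}

```text
time: 30.35
eef_pos: [0.4292, 0.3353, -0.0088]
ee_rot: [-2.269, 2.172, -0.001]
contact_force: [-0.5, 0.4, -7.8]
grip_width: 0.061
```

Request:
{"fn": "carry_out", "kwargs": {
  "motion": [
    [0,0,0.001,0,0,0],
    [0,0,0.002,0,0,0],
    [0,0,0.002,0,0,0]
  ]
}}

```text
time: 30.65
eef_pos: [0.4295, 0.3354, -0.0102]
ee_rot: [-2.268, 2.172, -0.001]
contact_force: [-1.1, -0.0, 0.6]
grip_width: 0.0611
```

Request:
{"fn": "carry_out", "kwargs": {
  "motion": [
    [0,0,0.0005,0,0,0],
    [0,0,0.0005,0,0,0],
    [0,0,0.0005,0,0,0],
    [0,0,0.0005,0,0,0],
    [0,0,-0.01,0,0,0],
    [0,0,-0.04,0,0,0],
    [0,0,-0.085,0,0,0],
    [0,0,-0.13,0,0,0],
    [0,0,-0.17,0,0,0],
    [0,0,-0.19,0,0,0]
  ],
  "gripper": 0.085
}}

```text
time: 31.65
eef_pos: [0.4305, 0.3355, 0.1843]
ee_rot: [-2.263, 2.169, -0.002]
contact_force: [0.2, 0.3, -0.1]
grip_width: 0.085
```

Run:
```python
from h import *
st(); im,c,_=snap('wrist','w28.png');np.save('w28c.npy',c,allow_pickle=True)
im,c,_=snap('scene','s28.png'); crop(im,370,260,470,360,6,'s28c.png'); st()
```

```text
t 31.65 pos [0.4305 0.3355 0.1843] yaw -87.56 tilt [0.0055 0.0039] F [ 0.2  0.3 -0.1] w 0.0850
t 31.75 pos [0.4308 0.336  0.1838] yaw -87.53 tilt [0.0063 0.005 ] F [-0.2  0.1 -0.2] w 0.0845
```

View pics/w28.png

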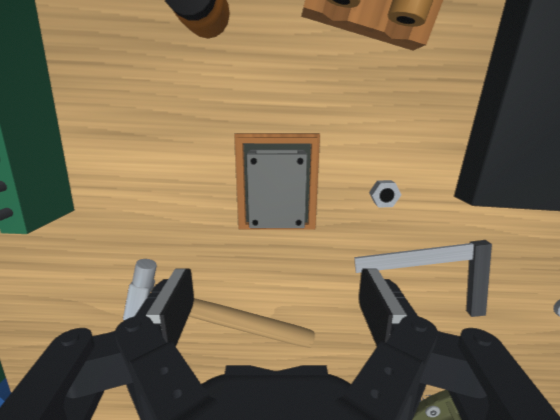

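View pics/s28.png

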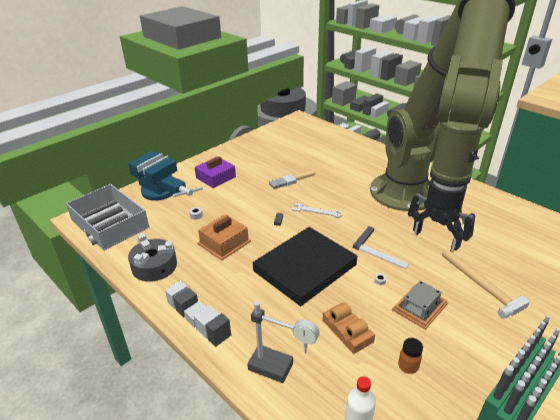

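View pics/s28c.png

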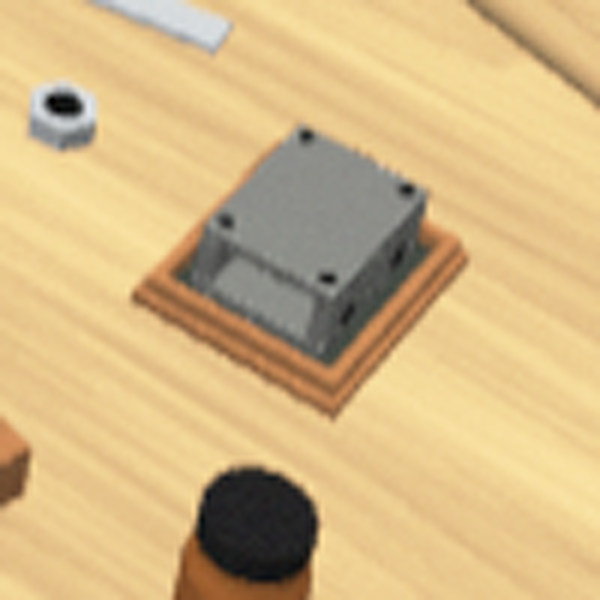

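Everything looks in place. I'll do a numeric check before handing in.

Run:
```python
from h import *
c=np.load('w9c.npy',allow_pickle=True).item()
Q=lambda x,y,z: onz(c,[[140+(x+.5)/4-.5,130+(y+.5)/4-.5]],z)[0]
rk=np.array([Q(*p,.03) for p in [(157,164),(682,164),(674,416),(180,416)]]); rc=rk.mean(0)
d=rk[1]-rk[0]; a=np.arctan2(d[1],d[0])+np.pi/2; u=np.array([np.cos(a),np.sin(a),0]); v=np.array([-u[1],u[0],0])
for n,ps in (('bush',[(479,223),(623,223),(619,402),(481,402)]),('bush2',[(204,223),(351,223),(357,402),(217,402)])):
    b=np.array([Q(*p,.0415) for p in ps]).mean(0); print(n,'along %.4f across %.4f'%((b-rc)@u,(b-rc)@v))
c=np.load('w22c.npy',allow_pickle=True).item()
Q=lambda x,y,z: onz(c,[[170+(x+.5)/3.8-.5,110+(y+.5)/3.8-.5]],z)[0]
h=np.array([Q(*p,.058) for p in [(216,122),(576,122),(562,477),(232,477)]]); print('cover',h.mean(0).round(4),'vcase .620 -.2347', np.linalg.norm(h[1]-h[0]),np.linalg.norm(h[2]-h[3]))
crop(cv2.imread('pics/w28.png'),225,120,335,240,5,'w28c.png')
im,cc,_=snap('top','t28.png'); im0=cv2.imread('pics/top0.png')
cv2.imwrite('pics/cmp.png',np.hstack([cv2.resize(x[150:195,115:185],None,fx=5,fy=5,interpolation=cv2.INTER_CUBIC) for x in (im0,im)]))
```

```text
bush along -0.0013 across -0.0310
bush2 along -0.0014 across 0.0318
cover [ 0.6203 -0.2341  0.058 ] vcase .620 -.2347 0.10019638880165829 0.10200327904333055
```

View pics/w28c.png

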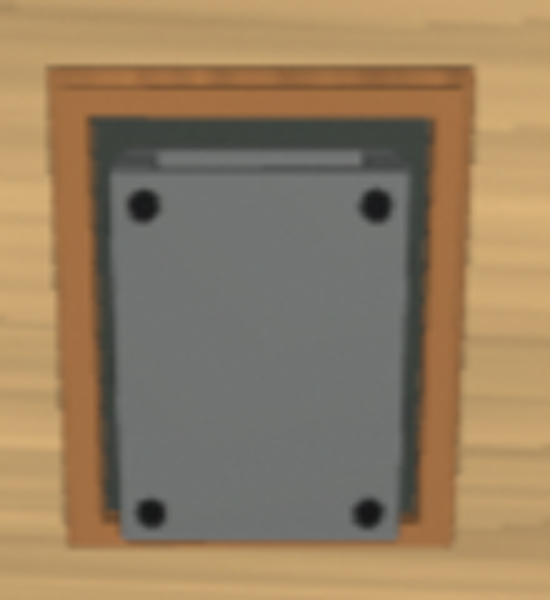

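View pics/cmp.png

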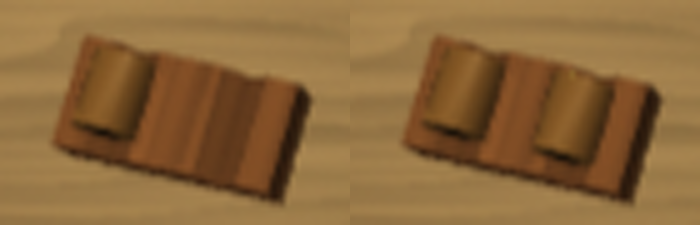

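Run:
```python
from h import *
st(); print(robot.close_job())
```

```text
t 31.80 pos [0.4298 0.3356 0.1817] yaw -87.52 tilt [0.0039 0.0031] F [ 0.1  0.2 -0.1] w 0.0853
the job is handed in; nothing more can be done
None
```

I took the stack apart and put everything away, then handed the job in at 31.8 s of the 109 s allowed. All the final checks came out within the limits. The hand-in reported no verdict.

- **Bush:** it lies in the empty groove, about 1 mm from half-way along and centred across to under 1 mm. The before and after top pictures show no visible shift of the other bush.
- **V-block:** it stands vee up in the smaller recess, touched down within about 0.1 mm of the height I worked out. I judged how well it is centred by eye, from a picture taken before the cover went on.
- **Cover:** it sits about 1 mm from the case centre. It met the board at the expected height, and the pictures show it fully down with even margins.
- **Riser:** it is flat in the larger recess with a gap all round, and touched down at the expected height. The gaps measured just before it went down were 7–10 mm. The final position I only checked by eye.
- **Arm:** it ended clear above the riser case with the gripper open and no force on the tool.

**What disagreed:**
- **Fingertips:** both cameras placed the fingertips well behind the reported TCP, about 31 mm at 50 mm opening, instead of at it. I set all grasp heights from the pictures and the force reading instead.
- **Bush grip:** because of that offset, the bush was held close to the ends of the fingers, but it did not slip.
- **Cover grip:** when the fingers closed on the cover's handle, the wrist force rose briefly to about 28 N, probably because the fingertips touched the hood.
- **Riser case:** the top and wrist cameras disagreed by about 3 mm on its centre, and I used the wrist view.

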